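# Change the job ticket that stands behind the carton

### The job

Change the job ticket in the bench clip: the next ticket, the one with cut-off corners, stands in the rack behind the carton and the spray can, so first stand the can and the carton aside on the cutting mat. Put the old ticket from the clip upright into the free rear slot of the rack and press the new ticket down into the clip until it is fully home, centred in it. Then put the carton and the can back upright on their marked outlines, without ever knocking either over.

Things in the scene. Friction and masses are not known exactly. Their poses are not given: they have to be found in the camera images.
- spray_can: Aluminium spray can with a grey band and white cap, standing about 16 mm in front of the carton. 150 mm tall, 52 mm diameter up to 110 mm height, the cap above 45 mm diameter; about 0.2 kg. Origin: centre of its underside, z up.
- carton: Closed brown carton, 68 mm (its x) by 165 mm (y), 118 mm tall, about 0.1 kg. Stands 20 mm in front of the new ticket and is taller, too close for a finger between. Grip across the 68 mm near its top, fingertips above the ticket's top edge (73 mm over the bench). Origin: centre of its underside, z up.
- new_ticket: Next job's ticket: stiff white plate with ruled slips on both faces, 150 mm long (y), 70 mm tall (z), 8 mm thick (x), both UPPER CORNERS CUT OFF at 45 degrees (18 mm); 0.09 kg. Starts upright on its long edge in the front slot of the rack. Origin: middle of its lower edge, z up.
- old_ticket: Finished job's ticket: the same white plate, 150 (y) x 70 (z) x 8 mm (x), 0.09 kg, with SQUARE CORNERS. Starts upright in the bench clip, held by its jaws (about 6 N to pull it up and out). Origin: middle of its lower edge, z up.
- station_plate: Fixed steel plate 242 (x) x 190 (y) x 3 mm; origin on the bench, x away from the robot. In its frame, all at y = 0: outlines of the can at x = -92 mm and the carton (68 mm along x) at -16 mm; rack slots along y, front at x = +42, free rear one at +88. Slots: floor z = 3, 11 mm wide, walls 140 mm long, lips flared to 20 mm, top z = 32.
- bench_clip: Fixed clip on a base 100 (x) x 160 mm (y); origin on the bench. Two 100 mm long aluminium jaws along y are sprung together over a groove at x = 0 and part as a ticket's lower edge is pressed down between them (about 6 to 12 N): mouth 21 mm wide at z = 42 mm, jaw faces from z = 23, floor z = 10, where a ticket fully home rests, its middle at y = 0.
- cutting_mat: Fixed dark green cutting mat with a grid, 230 mm (x) by 200 mm (y), 3 mm thick, empty: the place to set the can and the carton aside. Origin: centre of its underside, on the bench.

How it is judged:
On the way, in this order (a step that is already met when the one before it is completed fails the run):
1. the spray can and the carton both stand upright on the mat, let go, while the new ticket is still in the rack (x of spray_can in the frame of cutting_mat between -0.115 and 0.115 m and y of spray_can in the frame of cutting_mat between -0.1 and 0.1 m and z of spray_can in the frame of cutting_mat between -0.002 and 0.007 m and angle between each of spray_can, carton's own z axis and vertical below 0.1 rad and x of carton in the frame of cutting_mat between -0.115 and 0.115 m and y of carton in the frame of cutting_mat between -0.1 and 0.1 m and z of carton in the frame of cutting_mat between -0.002 and 0.007 m and contact force between each of spray_can, carton and the fingers below 0.05 N and x of new_ticket in the frame of station_plate between 0.036 and 0.048 m and y of new_ticket in the frame of station_plate between -0.02 and 0.02 m and z of new_ticket in the frame of station_plate between -0.001 and 0.007 m), for 0.2 s.
2. the new ticket is pressed fully home in the clip, the spray can and the carton still on the mat (x of new_ticket in the frame of bench_clip between -0.004 and 0.004 m and y of new_ticket in the frame of bench_clip between -0.015 and 0.015 m and z of new_ticket in the frame of bench_clip between 0.007 and 0.013 m and angle between new_ticket's own z axis and vertical below 0.08 rad and angle between the x axis of new_ticket and the x axis of bench_clip, either way round below 0.08 rad and x of spray_can in the frame of cutting_mat between -0.115 and 0.115 m and y of spray_can in the frame of cutting_mat between -0.1 and 0.1 m and z of spray_can in the frame of cutting_mat between -0.002 and 0.007 m and angle between each of spray_can, carton's own z axis and vertical below 0.1 rad and x of carton in the frame of cutting_mat between -0.115 and 0.115 m and y of carton in the frame of cutting_mat between -0.1 and 0.1 m and z of carton in the frame of cutting_mat between -0.002 and 0.007 m), for 0.2 s.
At the end, for the whole second after the job is handed in: New ticket in the clip: edge within 3 mm of the floor, centred to 15 mm, in line to 0.08 rad. Old ticket on the floor of the rear slot, centred to 15 mm, lean under 0.22 rad. Carton and can upright within 12 mm (x, y) of their outlines, carton parallel to 0.12 rad. All at rest (x of new_ticket in the frame of bench_clip between -0.004 and 0.004 m and y of new_ticket in the frame of bench_clip between -0.015 and 0.015 m and z of new_ticket in the frame of bench_clip between 0.007 and 0.013 m and angle between new_ticket's own z axis and vertical below 0.08 rad and angle between the x axis of new_ticket and the x axis of bench_clip, either way round below 0.08 rad and x of old_ticket in the frame of station_plate between 0.082 and 0.094 m and y of old_ticket in the frame of station_plate between -0.015 and 0.015 m and z of old_ticket in the frame of station_plate between -0.001 and 0.007 m and angle between old_ticket's own z axis and vertical below 0.22 rad and x of carton in the frame of station_plate between -0.028 and -0.004 m and y of carton in the frame of station_plate between -0.012 and 0.012 m and z of carton in the frame of station_plate between -0.001 and 0.007 m and angle between each of carton, spray_can's own z axis and vertical below 0.1 rad and angle between the x axis of carton and the x axis of station_plate, either way round below 0.12 rad and x of spray_can in the frame of station_plate between -0.104 and -0.08 m and y of spray_can in the frame of station_plate between -0.012 and 0.012 m and z of spray_can in the frame of station_plate between -0.001 and 0.007 m and linear speed of each of new_ticket, old_ticket, carton, spray_can below 0.02 m/s); the robot touches nothing.
It fails at once if the spray can or the carton is knocked over (angle between any of spray_can, carton's own z axis and vertical above 0.6 rad).
It also fails if it takes over 128 s, if anything falls off the work surface, if the arm or the gripper's body presses on something with over 40 N, if the wrist force passes 120 N, or if a joint passes its speed limit or range.

### The arm

A 6-joint arm with a two-finger parallel gripper is mounted at the origin on a cart in front of the work surface, level with it; the furniture and walls round the work are solid. World frame = base frame: x ahead of the robot, y to its left, z up, the work surface at z = 0. Lengths are in m, angles in rad, forces in N, time in s.
With the tool pointing down it reaches from about 0.35 to 0.8 m from the base axis. Payload 7.3 kg.
Tool frame: the origin (TCP) lies between the finger pads; the fingertips stand 8 mm ahead of it and the grasp point (between the pads) lies 11 mm behind it (env.finger_overhang is the z of the fingertips in the tool frame, in m); z points along the fingers, y is the line along which they close (so a half turn about z gives the same grasp; the last joint's range is limited). The gripper opens to 85 mm and grips with 20 to 120 N. Pads are 22 mm wide; open, the fingers measure 114 mm over their backs; the gripper's body (76 mm by 85 mm) begins 54 mm behind the grasp point. The pads swing forward as they close: fully open they stand 13 mm farther back than shut.
Start: joints at [1.136, 0.342, 1.524, -0, 1.275, -0.146], TCP at [0.15, 0.503, 0.239] pointing down, gripper open.
Joint ranges: [-2.53, 2.53], [-0.77, 2.02], [0.04, 2.7], [-1, 4.14], [0.28, 2.66], [-3.11, 3.11]. Speed limits (rad/s): [2.57, 2.57, 3.14, 3.14, 3.14, 3.14].

### API

Orientations are given as a unit quaternion [w, x, y, z].
In Python, from bench import env gives the robot as it stands.
- The arm moves only by the tool drive_tool, never from a script. Its argument "series" is a list of rows, each a list of 7 numbers: the shift along the world's x, y, z in m, then the turn, a rotation vector about the world's x, y, z in degrees, then the opening, from 0 (shut) to 1 (fully open). A call has 1 to 8 rows; each row is the pose to reach, as a shift and turn from the pose commanded when the call began; what a row does not reach only later rows make up. A row lasts 1/10 s, in which the tool goes at most 50 mm and 8.59 degrees, less where a joint would pass 70% of its speed; a pose out of reach is approached as far as the arm can. A call with a gripper value outside its range is refused whole. The fingers move at their own pace and stop on an object; "newtons" is the grip in N (left out, the last holds). Time passes only in rows, so rows that repeat a pose let the fingers close. It gives the time, the measured TCP pose, the force, the opening and the grip force at its end, in the units of the state.
- env.get_obs(): the state, without advancing time (a new reading comes with each control period).
- env.read_camera(name): name is "scene" or "side" or "wrist"; returns the picture (420x560x3 uint8, blue, green, red); there is no depth.
- env.calibration(name): a dict with "camera_matrix" (3x3 intrinsics, pixels), "R" (3x3) and "t" (3): a world point X has camera coordinates R X + t. Camera axes: x right, y down, z forward; pixel columns grow to the right and rows downward; lengths in m; the calibration is good to about 2 mm. A picture is of the moment at which its call begins: read the wrist's pose just before it. calibration takes no time and is no camera call; for the wrist camera it gives the pose at the moment of the call.
- env.finish_job(): hands the job in; it is judged then, once.
Trained networks look in the newest picture that a camera, given by its name, has taken for a name from the list of things; names that differ only in an ending like _2 or _b are one class to them, and where a whole thing is asked for, a point or a joint stands for the part that bears it (a point fixed in the world has none). Each returns a list of dicts, best first, with "p" (0 to 1); they miss things now and then, are a little off and sometimes report something else, mostly with a low value. They report only what shows in the picture. A call takes as long as a camera call.
- env.silhouettes(camera, query): "mask" (420x560 bool, what is visible of it) and "bbox" ([left, top, right, bottom] in pixels, round what is visible of it).
- env.place_of(camera, query): "point" ([column, row] in pixels: a listed point, or the origin of a listed thing).
The state is a dict: "t": time; "joint_positions": joint angles; "dq": joint speeds; "effort": joint torques, N m; "position": TCP position; "tcp_rot": TCP orientation; "wrist_force": force on the tool from outside, world axes, zero at the start; "moment": the same for the moment, N m; "opening": finger opening in m; "finger_force": force on a finger pad.
Only numpy, scipy, OpenCV 4.12 (cv2) and the standard library are available. Lean on these libraries where they do the work, as an engineer would, in place of code of your own. Each camera call takes 0.05 s, during which the arm holds its last target. There are 200 camera calls.

## Working session

There is one attempt and no reset: what is moved stays moved. The work goes in short steps, Python scripts to look and compute and a tool call to move; the robot and the scene stay as the last step left them, time stands still between calls to the robot, and variables do not carry over. Pictures are saved under pics/ and viewed, at most 14 in all, crops included, and the job is handed in when it is done.

Besides the shell and the picture viewer there is one more tool, called after "Emit:" in YAML: its name, and indented under it one key for each argument. drive_tool: Moves the arm, as the interface text tells. Its arguments: {"type":"object","properties":{"series":{"type":"array","items":{"type":"array","items":{"type":"number"}}},"newtons":{"type":"number"}},"required":["series"]}

```bash
mkdir -p pics; ls
cat > h.py <<'E'
import numpy as np, cv2
from bench import env
def ray(cam,uv,z):
    c=env.calibration(cam);K=np.array(c["camera_matrix"]);R=np.array(c["R"]);t=np.array(c["t"])
    C=-R.T@t;d=R.T@np.linalg.inv(K)@np.array([uv[0],uv[1],1.]);return C+d*(z-C[2])/d[2]
def proj(cam,X):
    c=env.calibration(cam);p=np.array(c["R"])@np.array(X,float)+np.array(c["t"]);p=np.array(c["camera_matrix"])@p;return p[:2]/p[2]
E
python3 - <<'E'
from h import *
for n in ("scene","side"):
    im=env.read_camera(n);cv2.imwrite(f"pics/{n}0.png",im)
    c=env.calibration(n);print(n,-np.array(c["R"]).T@np.array(c["t"]))
    for q,z in (("spray_can",.003),("carton",.003),("new_ticket",.006),("old_ticket",.01),("station_plate",0),("bench_clip",0),("cutting_mat",0)):
        r=env.place_of(n,q); s=env.silhouettes(n,q)
        print(q,[(np.round(x["point"]),round(x["p"],2),ray(n,x["point"],z).round(3)) for x in r[:2]],[(np.round(x["bbox"]),round(x["p"],2)) for x in s[:1]])
print(env.get_obs(), env.finger_overhang)
E
```

```text
pics
scene [-0.12399433 -0.6147323   0.8517095 ]
spray_can [(array([273., 232.]), 0.92, array([ 0.424, -0.048,  0.003]))] [(array([261., 185., 284., 237.]), 0.66)]
carton [(array([289., 216.]), 0.82, array([ 0.498, -0.037,  0.003]))] [(array([260., 164., 327., 231.]), 0.9)]
new_ticket [] []
old_ticket [(array([215., 168.]), 0.74, array([0.487, 0.268, 0.01 ]))] [(array([324., 201., 330., 218.]), 0.25)]
station_plate [(array([295., 216.]), 0.87, array([ 0.509, -0.048,  0.   ]))] [(array([239., 194., 347., 260.]), 0.8)]
bench_clip [(array([217., 167.]), 0.89, array([0.5  , 0.275, 0.   ]))] [(array([188., 154., 242., 189.]), 0.79)]
cutting_mat [(array([380., 275.]), 0.83, array([ 0.505, -0.335,  0.   ])), (array([292., 216.]), 0.34, array([ 0.505, -0.044,  0.   ]))] [(array([319., 228., 445., 334.]), 0.95)]
side [0.32476552 0.56165687 0.96133819]
spray_can [(array([307., 216.]), 0.79, array([ 0.431, -0.051,  0.003]))] [(array([300., 179., 319., 227.]), 0.56)]
carton [(array([280., 213.]), 0.86, array([ 0.504, -0.043,  0.003]))] [(array([258., 158., 301., 240.]), 0.57)]
new_ticket [(array
[... 558 characters left out ...]
9)]
{'t': 1.5, 'joint_positions': array([ 1.13596868e+00,  3.41992565e-01,  1.52408937e+00,  1.48826900e-05,
        1.27539813e+00, -1.46008327e-01]), 'dq': array([ 0.0001862 , -0.00079629,  0.00160744, -0.00056095,  0.00132273,
        0.00079978]), 'effort': array([ 7.09713640e-04, -4.33568716e+01, -2.46273118e+01, -7.12615793e-05,
        3.43478605e-04,  2.80192228e-05]), 'position': array([0.14951958, 0.50328302, 0.23932909]), 'tcp_rot': array([9.29889291e-06, 1.43910403e-01, 9.89590720e-01, 5.59751934e-05]), 'wrist_force': array([-0.24271354, -0.63372778,  0.27099684]), 'moment': array([-0.0215777 ,  0.08057756, -0.02288139]), 'finger_force': 0.0, 'opening': 0.08567525708875853} 0.008
```

Run:
```python
import cv2,numpy as np
a=cv2.imread("pics/scene0.png")[140:345,170:460];b=cv2.imread("pics/side0.png")[100:380,200:360]
cv2.imwrite("pics/a.png",cv2.resize(a,None,fx=2.75,fy=2.75,interpolation=cv2.INTER_CUBIC))
cv2.imwrite("pics/b.png",cv2.resize(b,None,fx=2.14,fy=2.14,interpolation=cv2.INTER_CUBIC))
```

```text
(no output)
```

View pics/a.png

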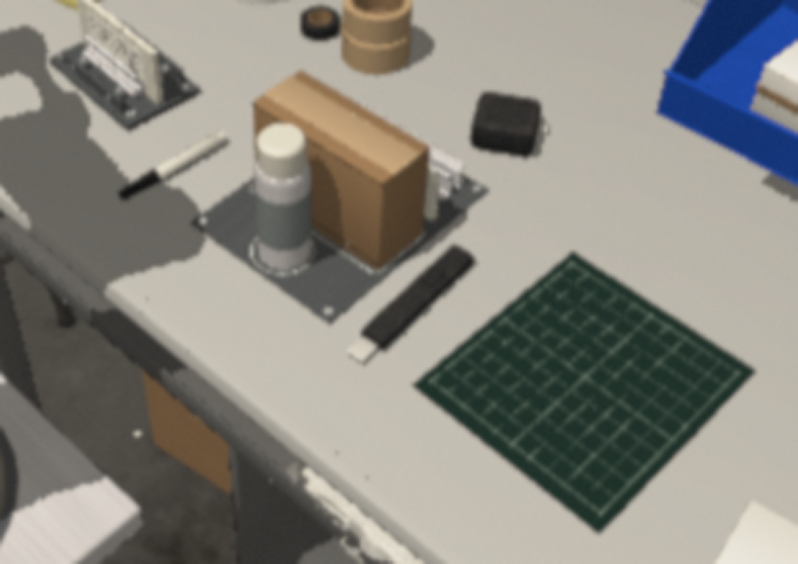

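View pics/b.png

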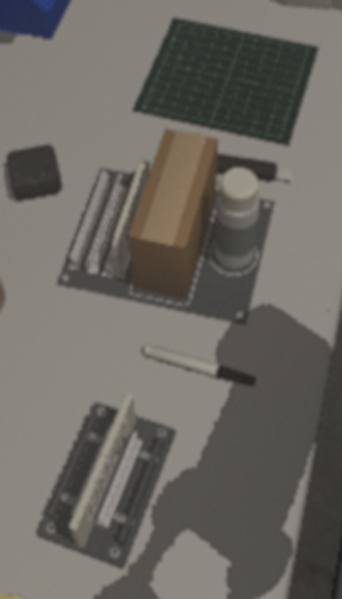

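The scene shot shows the can (crop 282,200) in front of the carton (340,165), the new ticket behind it, the clip with the old ticket at upper left (125,75) and the mat at lower right. The fixtures are yawed slightly. I'll fit their poses from the corners.

```bash
cat > fit.py <<'E'
from h import *
from scipy.optimize import least_squares
def fit(obs,x0):  # obs: (cam,uv,local xyz)
    def P(p,l): c,s=np.cos(p[2]),np.sin(p[2]);return [p[0]+c*l[0]-s*l[1],p[1]+s*l[0]+c*l[1],l[2]]
    r=least_squares(lambda p:np.concatenate([proj(c,P(p,l))-uv for c,uv,l in obs]),x0,loss="soft_l1")
    return r.x, np.array([proj(c,P(r.x,l))-uv for c,uv,l in obs])
E
python3 - <<'E'
from fit import *
A=lambda u,v:("scene",np.array([170+u/2.75,140+v/2.75])); B=lambda u,v:("side",np.array([200+u/2.14,100+v/2.14]))
def run(n,hx,hy,z,a,b,x0):
    o=[A(*uv)+((sx*hx,sy*hy,z),) for uv,sx,sy in a]+[B(*uv)+((sx*hx,sy*hy,z),) for uv,sx,sy in b]
    p,e=fit(o,x0);print(n,p.round(4),np.degrees(p[2]).round(1));print(e.round(1).tolist())
run("plate",.121,.095,.003,[((193,222),-1,1),((330,322),-1,-1),((488,188),1,-1)],[((100,170),1,-1),((58,283),1,1),((243,320),-1,1),((273,200),-1,-1)],[.51,-.045,0])
run("mat",.115,.1,.003,[((573,252),1,1),((754,372),1,-1),((599,531),-1,-1),((414,384),-1,1)],[((174,18),1,-1),((318,45),-1,-1),((290,142),-1,1),((134,110),1,1)],[.5,-.34,0])
for z in (.003,.008):run("clip",.05,.08,z,[((50,63),-1,1),((130,128),-1,-1),((200,92),1,-1)],[((100,402),1,-1),((175,430),-1,-1),((125,563),-1,1),((38,533),1,1)],[.49,.27,0])
E
```

```text
plate [ 0.5107 -0.0447  0.0188] 1.1
[[-1.4, 0.1], [0.2, 0.4], [0.5, 0.0], [-0.7, -1.7], [-1.4, -0.0], [0.9, 1.3], [0.1, -0.2]]
mat [ 0.5003 -0.3443 -0.0357] -2.0
[[-0.5, -0.4], [0.9, -0.5], [0.2, 1.5], [-1.3, 0.5], [-0.4, -1.0], [0.5, 0.3], [-0.3, 1.1], [-1.0, -0.4]]
clip [ 0.4901  0.2733 -0.0847] -4.9
[[-0.6, 0.1], [-0.8, 1.4], [0.5, 0.3], [-2.2, -0.9], [0.9, -1.1], [-0.1, 1.5], [-0.5, 0.1]]
clip [ 0.489   0.2732 -0.0844] -4.8
[[-1.1, -1.0], [-1.2, 0.3], [0.1, -0.8], [-2.0, -1.6], [1.3, -1.8], [0.2, 1.0], [-0.4, -0.4]]
```

Emit:
drive_tool:
  series:
    - [0.03, -0.05, 0.02, 0, 0, 3, 1]
    - [0.06, -0.095, 0.04, 0, 0, 6, 1]
    - [0.09, -0.14, 0.06, 0, 0, 9, 1]
    - [0.115, -0.185, 0.08, 0, 0, 12, 1]
    - [0.14, -0.23, 0.08, 0, 0, 15, 1]
    - [0.17, -0.275, 0.08, 0, 0, 17.7, 1]
    - [0.19, -0.32, 0.08, 0, 0, 17.7, 1]
    - [0.21, -0.365, 0.08, 0, 0, 17.7, 1]

```text
t: 2.3
position: [0.3454, 0.1675, 0.3195]
tcp_rot: [0.001, -0.01, 1.0, 0.0]
wrist_force: [0.3, 0.6, 1.2]
opening: 0.0854
finger_force: 0.0
```

Emit:
drive_tool:
  series:
    - [0.02, -0.045, 0, 0, 0, 0, 1]
    - [0.04, -0.09, 0, 0, 0, 0, 1]
    - [0.06, -0.135, 0, 0, 0, 0, 1]
    - [0.08, -0.18, 0, 0, 0, 0, 1]
    - [0.08, -0.18, 0, 0, 0, 0, 1]
    - [0.08, -0.18, 0, 0, 0, 0, 1]
    - [0.08, -0.18, 0, 0, 0, 0, 1]

```text
t: 3.0
position: [0.4244, -0.0099, 0.319]
tcp_rot: [-0.0, -0.01, 1.0, 0.0]
wrist_force: [-0.4, -0.5, -0.5]
opening: 0.0856
finger_force: 0.0
```

Run:
```python
from h import *
o=env.get_obs();print(o["t"],o["position"],o["tcp_rot"],o["joint_positions"].round(2))
im=env.read_camera("wrist");cv2.imwrite("pics/w1.png",im)
c=env.calibration("wrist");print(-np.array(c["R"]).T@np.array(c["t"]),np.array(c["R"]).round(2).tolist(),c["camera_matrix"])
for q,z in (("spray_can",.003),("carton",.003),("new_ticket",.006),("station_plate",0)):
    r=env.place_of("wrist",q); print(q,[(np.round(x["point"]),round(x["p"],2),ray("wrist",x["point"],z).round(3)) for x in r[:2]])
```

```text
3.0 [ 0.42436471 -0.00991306  0.31899912] [-1.23270447e-04 -1.04073560e-02  9.99945794e-01  2.83615051e-04] [-0.2   0.1   1.62  0.    1.42 -1.8 ]
[ 0.35393575 -0.01148616  0.4535581 ] [[-0.02, 1.0, 0.0], [0.96, 0.02, 0.28], [0.27, 0.01, -0.96]] [[300.8563331    0.         281.98069824]
 [  0.         300.8563331  205.36521389]
 [  0.           0.           1.        ]]
spray_can [(array([258., 166.]), 0.58, array([ 0.423, -0.046,  0.003]))]
carton [(array([256., 215.]), 0.55, array([ 0.5  , -0.049,  0.003]))]
new_ticket []
station_plate []
```

View pics/w1.png

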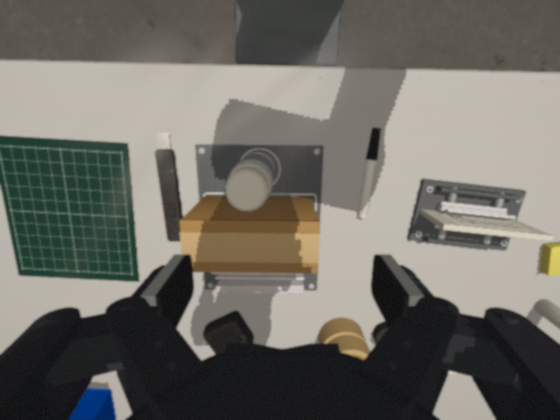

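The wrist view shows the can's cap at about (249,187), the carton's top face at rows 234–270, plate corners at (197,146) and (323,145), the clip base at (409–524, 179–250) and the mat on the left. I'll refine using these.

Run:
```python
from fit import *
from h import *
W="wrist"
print("cap",ray(W,(249,187),.153),"cap-from-sil")
for q in("spray_can","carton"):
    for s in env.silhouettes(W,q)[:1]:
        print(q,s["p"],s["bbox"])
        if q=="carton":
            print(cv2.boxPoints(cv2.minAreaRect(np.argwhere(s["mask"])[:,::-1].astype(np.float32))).round(0).tolist())
for uv in [(182,234),(320,234),(190,270),(319,270)]: print("ctop",ray(W,uv,.121).round(4))
g=lambda uv,l:(W,np.array(uv,float),l)
print(fit([g((197,146),(-.121,-.095,.003)),g((323,145),(-.121,.095,.003)),g((207,290),(.121,-.095,.003)),g((319,290),(.121,.095,.003))],[.51,-.045,0]))
print(fit([g((421,179),(-.05,-.08,.008)),g((524,188),(-.05,.08,.008)),g((508,250),(.05,.08,.008)),g((409,241),(.05,-.08,.008))],[.49,.27,0]))
print(fit([g((130,143),(-.115,.1,.003)),g((138,281),(.115,.1,.003)),g((17,276),(.115,-.1,.003))],[.49,-.34,0]))
```

```text
cap [ 0.42144112 -0.04349629  0.153     ] cap-from-sil
spray_can 0.95 [224.0, 148.0, 274.9, 210.2]
carton 0.84 [179.0, 196.3, 318.9, 274.2]
[[178.0, 272.0], [179.0, 195.0], [319.0, 197.0], [318.0, 274.0]]
ctop [ 0.4872 -0.1268  0.121 ]
ctop [0.4837 0.0362 0.121 ]
ctop [ 0.5342 -0.1203  0.121 ]
ctop [0.5308 0.0377 0.121 ]
(array([ 0.51278935, -0.04047724,  0.02520397]), array([[-1.79820725, -0.50847295],
       [ 1.14737546,  0.04103338],
       [ 0.02141112,  0.57049058],
       [ 0.11814493,  0.18401151]]))
(array([ 0.49165432,  0.27712148, -0.0580618 ]), array([[ 0.41523078,  0.70046787],
       [ 1.46405396, -0.02436881],
       [-1.31209072, -1.43416476],
       [-0.55645918,  0.2241814 ]]))
(array([ 0.50246982, -0.34091553, -0.05202911]), array([[-0.66211087,  0.07396375],
       [ 0.30347237,  1.12072512],
       [ 0.35854951, -1.72082316]]))
```

Emit:
drive_tool:
  series:
    - [-0.0035, -0.034, -0.03, 0, 0, 0, 1]
    - [-0.0035, -0.034, -0.08, 0, 0, 0, 1]
    - [-0.0035, -0.034, -0.12, 0, 0, 0, 1]
    - [-0.0035, -0.034, -0.16, 0, 0, 0, 1]
    - [-0.0035, -0.034, -0.185, 0, 0, 0, 1]
    - [-0.0035, -0.034, -0.199, 0, 0, 0, 1]
    - [-0.0035, -0.034, -0.199, 0, 0, 0, 1]
    - [-0.0035, -0.034, -0.199, 0, 0, 0, 0.8]
  newtons: 20

```text
t: 4.15
position: [0.4216, -0.0446, 0.1204]
tcp_rot: [0.0, -0.01, 1.0, -0.0]
wrist_force: [0.0, -0.8, -0.0]
opening: 0.0734
finger_force: 0.0
```

Emit:
drive_tool:
  series:
    - [0, 0, 0, 0, 0, 0, 0.6]
    - [0, 0, 0, 0, 0, 0, 0.5]
    - [0, 0, 0, 0, 0, 0, 0.45]
    - [0, 0, 0, 0, 0, 0, 0.4]
    - [0, 0, 0, 0, 0, 0, 0.3]
    - [0, 0, 0, 0, 0, 0, 0.3]
    - [0, 0, 0, 0, 0, 0, 0.3]
    - [0, 0, 0, 0, 0, 0, 0.3]
  newtons: 20

```text
t: 4.95
position: [0.4223, -0.0451, 0.1212]
tcp_rot: [0.002, -0.01, 1.0, -0.0]
wrist_force: [-0.4, -0.9, 6.2]
opening: 0.0473
finger_force: 20.1
```

Emit:
drive_tool:
  series:
    - [0, 0, 0.01, 0, 0, 0, 0.3]
    - [0, 0, 0.025, 0, 0, 0, 0.3]
    - [0, 0, 0.045, 0, 0, 0, 0.3]
    - [0, 0, 0.06, 0, 0, 0, 0.3]
    - [0, -0.015, 0.065, 0, 0, 0, 0.3]
    - [0, -0.04, 0.065, 0, 0, 0, 0.3]
    - [0, -0.07, 0.065, 0, 0, 0, 0.3]
    - [0, -0.1, 0.065, 0, 0, 0, 0.3]

```text
t: 5.75
position: [0.4209, -0.1454, 0.1855]
tcp_rot: [-0.0, -0.01, 1.0, 0.0]
wrist_force: [1.1, 0.6, -2.7]
opening: 0.0469
finger_force: 19.6
```

Emit:
drive_tool:
  series:
    - [0, -0.03, 0, 0, 0, 0, 0.3]
    - [0, -0.06, 0, 0, 0, 0, 0.3]
    - [0, -0.09, 0, 0, 0, 0, 0.3]
    - [0, -0.12, 0, 0, 0, 0, 0.3]
    - [0.004, -0.15, 0, 0, 0, 0, 0.3]
    - [0.004, -0.175, 0, 0, 0, 0, 0.3]
    - [0.004, -0.19, 0, 0, 0, 0, 0.3]
    - [0.004, -0.196, 0, 0, 0, 0, 0.3]

```text
t: 6.55
position: [0.4249, -0.3415, 0.1849]
tcp_rot: [-0.0, -0.009, 1.0, 0.0]
wrist_force: [0.0, 0.3, -2.1]
opening: 0.0477
finger_force: 19.4
```

Emit:
drive_tool:
  series:
    - [0, 0, 0, 0, 0, 0, 0.3]
    - [0, 0, -0.015, 0, 0, 0, 0.3]
    - [0, 0, -0.035, 0, 0, 0, 0.3]
    - [0, 0, -0.05, 0, 0, 0, 0.3]
    - [0, 0, -0.057, 0, 0, 0, 0.3]
    - [0, 0, -0.061, 0, 0, 0, 0.3]
    - [0, 0, -0.063, 0, 0, 0, 0.3]
    - [0, 0, -0.063, 0, 0, 0, 0.3]

```text
t: 7.35
position: [0.4255, -0.3406, 0.1224]
tcp_rot: [0.0, -0.01, 1.0, -0.0]
wrist_force: [-1.2, -0.0, -1.9]
opening: 0.0473
finger_force: 19.6
```

Run:
```python
from h import *
im=env.read_camera("scene");cv2.imwrite("pics/s2.png",cv2.resize(im[150:350,240:460],None,fx=2.5,fy=2.5))
```

```text
(no output)
```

View pics/s2.png

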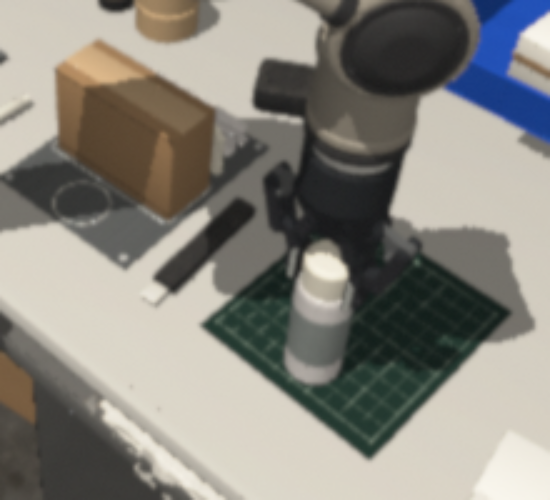

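The can is held upright just above the front of the mat. I'll lower it the last bit and release.

Emit:
drive_tool:
  series:
    - [0, 0, -0.001, 0, 0, 0, 0.3]
    - [0, 0, -0.002, 0, 0, 0, 0.3]
    - [0, 0, -0.002, 0, 0, 0, 0.3]
    - [0, 0, -0.002, 0, 0, 0, 0.6]
    - [0, 0, -0.002, 0, 0, 0, 0.9]
    - [0, 0, -0.002, 0, 0, 0, 1]
    - [0, 0, -0.002, 0, 0, 0, 1]
    - [0, 0, -0.002, 0, 0, 0, 1]

```text
t: 8.2
position: [0.4253, -0.3407, 0.1199]
tcp_rot: [-0.0, -0.01, 1.0, 0.0]
wrist_force: [-0.2, -0.2, 0.4]
opening: 0.0856
finger_force: 0.0
```

Emit:
drive_tool:
  series:
    - [0, 0, 0.02, 0, 0, 0, 1]
    - [0, 0, 0.06, 0, 0, 0, 1]
    - [0, 0, 0.1, 0, 0, -5, 1]
    - [0, 0, 0.11, 0, 0, -13, 1]
    - [0.02, 0.045, 0.11, 0, 0, -21, 1]
    - [0.03, 0.09, 0.11, 0, 0, -29, 1]
    - [0.05, 0.135, 0.11, 0, 0, -37, 1]
    - [0.06, 0.18, 0.11, 0, 0, -45, 1]

```text
t: 9.0
position: [0.485, -0.1642, 0.2301]
tcp_rot: [0.0, 0.369, 0.929, 0.0]
wrist_force: [0.5, -0.6, -0.2]
opening: 0.0853
finger_force: 0.0
```

Emit:
drive_tool:
  series:
    - [0, 0.03, 0, 0, 0, -8, 1]
    - [0, 0.06, 0, 0, 0, -16, 1]
    - [0, 0.09, 0, 0, 0, -24, 1]
    - [0, 0.115, 0, 0, 0, -32, 1]
    - [0, 0.115, 0, 0, 0, -40, 1]
    - [0, 0.115, 0, 0, 0, -45, 1]
    - [0, 0.115, 0, 0, 0, -45, 1]

```text
t: 9.7
position: [0.4843, -0.0504, 0.23]
tcp_rot: [0.0, 0.694, 0.72, 0.0]
wrist_force: [0.3, 0.2, -1.0]
opening: 0.0859
finger_force: 0.0
```

Run:
```python
from h import *
o=env.get_obs();print(o["t"],o["position"],o["tcp_rot"].round(4),o["joint_positions"].round(2))
im=env.read_camera("wrist");cv2.imwrite("pics/w2.png",im)
s=env.silhouettes("wrist","carton")
print([(x["p"],x["bbox"]) for x in s])
for q in("spray_can","carton"):
  for cam in("scene","side"):
    env.read_camera(cam)
    print(q,cam,[(round(x["p"],2),ray(cam,x["point"],.003).round(3)) for x in env.place_of(cam,q)[:1]])
```

```text
9.7 [ 0.48429671 -0.05037704  0.23001414] [0.     0.6944 0.7196 0.    ] [-0.26  0.28  1.64  0.    1.22 -0.3 ]
[(0.73, [262.8, 97.8, 351.3, 290.5])]
spray_can scene [(0.86, array([ 0.419, -0.344,  0.003]))]
spray_can side [(0.83, array([ 0.429, -0.345,  0.003]))]
carton scene [(0.68, array([ 0.498, -0.046,  0.003]))]
carton side [(0.59, array([ 0.501, -0.058,  0.003]))]
```

View pics/w2.png

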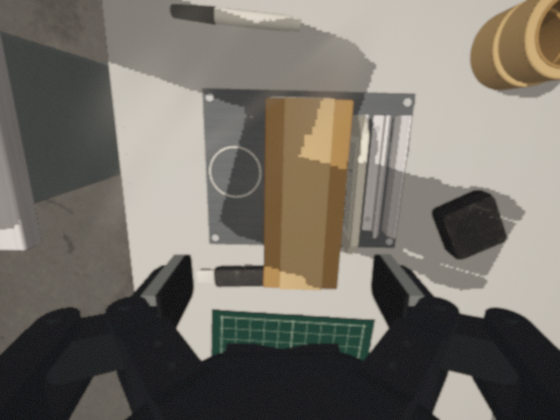

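Clear top view: outline circle centre at (235,171), plate corners at (205,90), (413,95), (212,243), (397,247), carton top between columns ~283 and 352, new ticket at column ~357.

Run:
```python
from fit import *
W="wrist"
print("circle",ray(W,(235,171),.003).round(4))
g=lambda uv,l:(W,np.array(uv,float),l)
p,e=fit([g((205,90),(-.121,.095,.003)),g((413,95),(.121,.095,.003)),g((212,243),(-.121,-.095,.003)),g((397,247),(.121,-.095,.003))],[.51,-.045,0]);print(p,e.round(1).tolist())
# carton: top corners + front bottom edges
p,e=fit([g((283,98),(-.034,.0825,.121)),g((352,99),(.034,.0825,.121)),g((338,289),(.034,-.0825,.121)),g((275,288),(-.034,-.0825,.121))],[.5,-.045,0]);print(p,e.round(1).tolist())
im=cv2.imread("pics/w2.png");print(im[190,258:360].mean(1).astype(int).tolist())
for r in(130,190,240): print([ (x) for x in np.argsort(-abs(np.diff(cv2.cvtColor(im,cv2.COLOR_BGR2GRAY)[r,255:375].astype(int))))[:10]+255])
```

```text
circle [ 0.4265 -0.0433  0.003 ]
[ 0.51464779 -0.04505836  0.01586599] [[-1.1, -0.6], [5.4, -0.9], [-0.6, 2.5], [0.3, 2.0]]
[ 0.50781069 -0.04715024  0.02227045] [[-12.3, -0.6], [7.7, -0.2], [6.4, 0.7], [-5.0, 0.8]]
[71, 70, 72, 72, 71, 71, 78, 82, 86, 88, 89, 88, 88, 87, 87, 88, 88, 87, 88, 87, 88, 88, 89, 93, 103, 110, 110, 112, 112, 111, 111, 112, 111, 111, 112, 112, 114, 111, 112, 113, 110, 110, 112, 113, 111, 112, 112, 110, 111, 111, 112, 111, 111, 111, 112, 112, 111, 112, 113, 112, 112, 110, 112, 111, 110, 112, 111, 112, 109, 107, 97, 89, 86, 87, 85, 87, 86, 85, 85, 88, 86, 84, 86, 85, 85, 87, 86, 89, 95, 101, 104, 103, 106, 109, 115, 117, 117, 127, 139, 148, 149, 148]
[np.int64(368), np.int64(367), np.int64(371), np.int64(369), np.int64(361), np.int64(311), np.int64(362), np.int64(360), np.int64(366), np.int64(372)]
[np.int64(363), np.int64(365), np.int64(362), np.int64(366), np.int64(355), np.int64(281), np.int64(327), np.int64(354), np.int64(356), np.int64(255)]
[np.int64(358), np.int64(357), np.int64(359), np.int64(350), np.int64(255), np.int64(263), np.int64(280), np.int64(351), np.int64(324), np.int64(323)]
```

Run:
```python
from fit import *
W="wrist"
g=lambda uv,l:(W,np.array(uv,float),l)
p,e=fit([g((266,97),(-.034,.0825,.121)),g((352,99),(.034,.0825,.121)),g((338,289),(.034,-.0825,.121)),g((263,289),(-.034,-.0825,.121))],[.5,-.045,0]);print(p,e.round(1).tolist())
for x in (264,346): print(ray(W,(x,190),.121).round(4))
```

```text
[ 0.50229433 -0.0472404   0.0159152 ] [[-1.9, 0.0], [1.1, -0.1], [-0.2, 0.8], [0.4, -0.5]]
[ 0.4683 -0.038   0.121 ]
[ 0.5363 -0.0356  0.121 ]
```

Emit:
drive_tool:
  series:
    - [0.0165, 0.004, -0.02, 0, 0, 0, 1]
    - [0.0165, 0.004, -0.06, 0, 0, 0, 1]
    - [0.0165, 0.004, -0.09, 0, 0, 0, 1]
    - [0.0165, 0.004, -0.115, 0, 0, 0, 1]
    - [0.0165, 0.004, -0.13, 0, 0, 0, 1]
    - [0.0165, 0.004, -0.136, 0, 0, 0, 1]
    - [0.0165, 0.004, -0.136, 0, 0, 0, 0.9]
    - [0.0165, 0.004, -0.136, 0, 0, 0, 0.8]

```text
t: 11.0
position: [0.5015, -0.0468, 0.0948]
tcp_rot: [0.001, 0.694, 0.72, 0.0]
wrist_force: [0.4, 0.2, -0.9]
opening: 0.0687
finger_force: 4.8
```

Emit:
drive_tool:
  series:
    - [0, 0, 0, 0, 0, 0, 0.75]
    - [0, 0, 0, 0, 0, 0, 0.7]
    - [0, 0, 0, 0, 0, 0, 0.65]
    - [0, 0, 0, 0, 0, 0, 0.6]
    - [0, 0, 0, 0, 0, 0, 0.6]
    - [0, 0, 0, 0, 0, 0, 0.6]
  newtons: 20

```text
t: 11.6
position: [0.5015, -0.0468, 0.0948]
tcp_rot: [0.001, 0.694, 0.72, 0.0]
wrist_force: [-0.2, 0.5, 6.3]
opening: 0.0676
finger_force: 23.2
```

Emit:
drive_tool:
  series:
    - [0, 0, 0.01, 0, 0, 0, 0.6]
    - [0, 0, 0.03, 0, 0, 0, 0.6]
    - [0, 0, 0.055, 0, 0, 0, 0.6]
    - [0, 0, 0.075, 0, 0, 0, 0.6]
    - [0, 0, 0.085, 0, 0, 0, 0.6]
    - [0, -0.015, 0.085, 0, 0, 0, 0.6]
    - [0.005, -0.04, 0.085, 0, 0, 0, 0.6]
    - [0.01, -0.07, 0.085, 0, 0, 0, 0.6]

```text
t: 12.4
position: [0.5102, -0.1173, 0.1781]
tcp_rot: [-0.001, 0.694, 0.72, -0.0]
wrist_force: [-0.4, 0.3, -1.1]
opening: 0.0679
finger_force: 23.1
```

Emit:
drive_tool:
  series:
    - [0.005, -0.03, 0, 0, 0, 0, 0.6]
    - [0.01, -0.06, 0, 0, 0, 0, 0.6]
    - [0.015, -0.09, 0, 0, 0, 0, 0.6]
    - [0.02, -0.12, 0, 0, 0, 0, 0.6]
    - [0.025, -0.15, 0, 0, 0, 0, 0.6]
    - [0.03, -0.18, 0, 0, 0, 0, 0.6]
    - [0.0345, -0.21, 0, 0, 0, 0, 0.6]
    - [0.0345, -0.226, 0, 0, 0, 0, 0.6]

```text
t: 13.2
position: [0.5444, -0.3454, 0.1772]
tcp_rot: [-0.001, 0.695, 0.719, -0.0]
wrist_force: [0.1, 1.2, -1.2]
opening: 0.0679
finger_force: 23.1
```

Emit:
drive_tool:
  series:
    - [0, 0, 0, 0, 0, 0, 0.6]
    - [0, 0, -0.02, 0, 0, 0, 0.6]
    - [0, 0, -0.045, 0, 0, 0, 0.6]
    - [0, 0, -0.065, 0, 0, 0, 0.6]
    - [0, 0, -0.077, 0, 0, 0, 0.6]
    - [0, 0, -0.081, 0, 0, 0, 0.6]
    - [0, 0, -0.084, 0, 0, 0, 0.6]
    - [0, 0, -0.084, 0, 0, 0, 0.6]

```text
t: 14.0
position: [0.5456, -0.3427, 0.0956]
tcp_rot: [0.0, 0.694, 0.72, 0.0]
wrist_force: [-1.0, -0.1, -1.1]
opening: 0.0681
finger_force: 23.1
```

Run:
```python
from h import *
im=env.read_camera("scene");cv2.imwrite("pics/s3.png",cv2.resize(im[150:350,240:460],None,fx=2.5,fy=2.5))
```

```text
(no output)
```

View pics/s3.png

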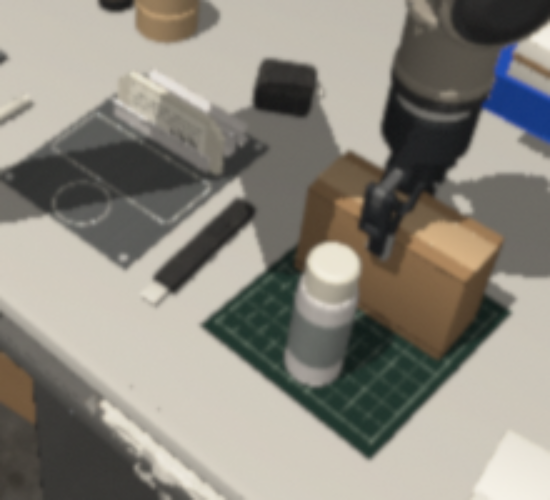

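Emit:
drive_tool:
  series:
    - [0, 0, -0.0015, 0, 0, 0, 0.6]
    - [0, 0, -0.0025, 0, 0, 0, 0.6]
    - [0, 0, -0.0025, 0, 0, 0, 0.7]
    - [0, 0, -0.0025, 0, 0, 0, 0.85]
    - [0, 0, -0.0025, 0, 0, 0, 1]
    - [0, 0, -0.0025, 0, 0, 0, 1]
    - [0, 0, -0.0025, 0, 0, 0, 1]
    - [0, 0, 0.01, 0, 0, 0, 1]

```text
t: 14.85
position: [0.5444, -0.342, 0.1035]
tcp_rot: [-0.002, 0.694, 0.72, -0.0]
wrist_force: [-0.4, -0.4, 0.2]
opening: 0.0853
finger_force: 0.0
```

Emit:
drive_tool:
  series:
    - [0, 0, 0.03, 0, 0, 0, 1]
    - [0, 0, 0.08, 0, 0, 0, 1]
    - [0, 0, 0.13, 0, 0, 0, 1]
    - [0, 0, 0.16, 0, 0, 0, 0.9]
    - [-0.01, 0.045, 0.165, 0, 0, 0, 0.8]
    - [-0.01, 0.09, 0.165, 0, 0, 0, 0.7]
    - [-0.02, 0.135, 0.165, 0, 0, 0, 0.6]
    - [-0.02, 0.18, 0.165, 0, 0, 0, 0.5]

```text
t: 15.65
position: [0.5243, -0.1611, 0.2712]
tcp_rot: [0.0, 0.695, 0.719, 0.0]
wrist_force: [0.5, 0.0, -0.1]
opening: 0.0429
finger_force: 0.0
```

Emit:
drive_tool:
  series:
    - [0, 0.045, 0, 0, 0, 0, 0.4]
    - [-0.01, 0.09, 0, 0, 0, 0, 0.4]
    - [-0.015, 0.135, 0, 0, 0, 0, 0.4]
    - [-0.02, 0.18, 0, 0, 0, 0, 0.4]
    - [-0.025, 0.225, 0, 0, 0, 0, 0.4]
    - [-0.03, 0.27, 0, 0, 0, -2, 0.4]
    - [-0.035, 0.315, 0, 0, 0, -4, 0.4]
    - [-0.035, 0.355, 0, 0, 0, -6, 0.4]

```text
t: 16.45
position: [0.4895, 0.1945, 0.2713]
tcp_rot: [0.0, 0.731, 0.682, 0.001]
wrist_force: [0.8, -1.1, 0.5]
opening: 0.0345
finger_force: 0.0
```

Emit:
drive_tool:
  series:
    - [0, 0.02, 0, 0, 0, 0, 0.4]
    - [0, 0.03, 0, 0, 0, 0, 0.4]
    - [0, 0.03, 0, 0, 0, 0, 0.4]
    - [0, 0.03, 0, 0, 0, 0, 0.4]
    - [0, 0.03, 0, 0, 0, 0, 0.4]

```text
t: 16.95
position: [0.4906, 0.2211, 0.2702]
tcp_rot: [0.0, 0.732, 0.682, -0.0]
wrist_force: [0.2, -0.2, -0.7]
opening: 0.0343
finger_force: 0.0
```

Run:
```python
from h import *
for cam in("scene","side"):
    env.read_camera(cam)
    for q in("spray_can","carton"): print(q,cam,[(round(x["p"],2),ray(cam,x["point"],.003).round(3)) for x in env.place_of(cam,q)[:1]])
o=env.get_obs();print(o["t"],o["position"],o["tcp_rot"].round(4))
im=env.read_camera("wrist");cv2.imwrite("pics/w3.png",im)
for q in("bench_clip","old_ticket"):
    print(q,[(round(x["p"],2),x["point"],ray("wrist",x["point"],.01).round(4)) for x in env.place_of("wrist",q)],[(round(x["p"],2),x["bbox"],cv2.boxPoints(cv2.minAreaRect(np.argwhere(x["mask"])[:,::-1].astype(np.float32))).round(0).tolist()) for x in env.silhouettes("wrist",q)])
```

```text
spray_can scene [(0.63, array([ 0.429, -0.344,  0.003]))]
carton scene [(0.87, array([ 0.542, -0.344,  0.003]))]
spray_can side [(0.22, array([ 0.495, -0.333,  0.003]))]
carton side [(0.77, array([ 0.559, -0.356,  0.003]))]
17.25 [0.49046588 0.22186203 0.27006736] [1.000e-04 7.313e-01 6.820e-01 0.000e+00]
bench_clip [(0.82, [280.4, 129.3], array([0.4917, 0.2796, 0.01  ]))] [(0.95, [240.1, 60.5, 325.3, 191.8], [[241.0, 62.0], [322.0, 62.0], [322.0, 192.0], [241.0, 192.0]]), (0.71, [235.4, 277.5, 382.8, 363.8], [[234.0, 361.0], [235.0, 277.0], [383.0, 279.0], [382.0, 363.0]])]
old_ticket [] [(0.87, [275.7, 56.5, 287.0, 201.4], [[276.0, 54.0], [285.0, 54.0], [285.0, 199.0], [276.0, 199.0]])]
```

View pics/w3.png

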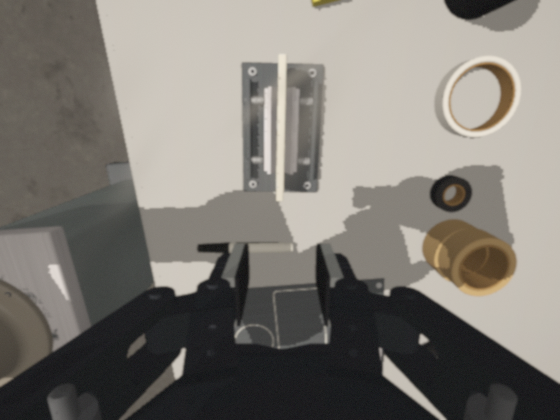

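The ticket runs from (282,54) to (280,200) and is nearly in line with the tool; the clip base spans (243,63)–(323,65)–(319,191)–(243,191).

Run:
```python
from fit import *
W="wrist"
g=lambda uv,l:(W,np.array(uv,float),l)
for z in(.006,.01):
    p,e=fit([g((242,63),(-.05,.08,z)),g((323,65),(.05,.08,z)),g((319,191),(.05,-.08,z)),g((243,191),(-.05,-.08,z))],[.49,.275,0]);print(p,np.degrees(p[2]),e.round(1).tolist())
a=ray(W,(282,55),.08);b=ray(W,(280,199),.08);print(a,b,(a+b)/2,np.linalg.norm(a-b),np.degrees(np.arctan2(a[0]-b[0],a[1]-b[1])))
s=env.silhouettes(W,"old_ticket")[0]["mask"];q=np.argwhere(s)
for r0 in(60,100,150,190):
    c=q[q[:,0]==r0][:,1];print(r0,c.min(),c.max(),ray(W,((c.min()+c.max())/2,r0),.08).round(4))
```

```text
[ 0.49303243  0.27712508 -0.08239534] -4.720905047514494 [[-0.6, -0.2], [0.7, -1.0], [-1.4, 1.3], [1.1, 0.3]]
[ 0.49308342  0.27688974 -0.08279462] -4.743782072103312 [[-1.0, -0.6], [1.3, -1.3], [-1.0, 2.2], [0.8, 1.1]]
[0.49865015 0.35236086 0.08      ] [0.48639775 0.20676642 0.08      ] [0.49252395 0.27956364 0.08      ] 0.14610906961876274 4.810355523028297
60 278 285 [0.4978 0.348  0.08  ]
100 277 283 [0.4937 0.3109 0.08  ]
150 276 283 [0.4897 0.2607 0.08  ]
190 277 281 [0.486  0.2171 0.08  ]
```

Emit:
drive_tool:
  series:
    - [0.0015, 0.03, -0.03, 0, 0, -0.75, 0.4]
    - [0.0015, 0.0565, -0.07, 0, 0, -0.75, 0.4]
    - [0.0015, 0.0565, -0.11, 0, 0, -0.75, 0.4]
    - [0.0015, 0.0565, -0.15, 0, 0, -0.75, 0.4]
    - [0.0015, 0.0565, -0.185, 0, 0, -0.75, 0.4]
    - [0.0015, 0.0565, -0.205, 0, 0, -0.75, 0.4]
    - [0.0015, 0.0565, -0.212, 0, 0, -0.75, 0.4]
    - [0.0015, 0.0565, -0.212, 0, 0, -0.75, 0.4]

```text
t: 18.35
position: [0.4916, 0.2787, 0.0574]
tcp_rot: [-0.0, 0.736, 0.678, -0.001]
wrist_force: [0.6, -0.2, 0.7]
opening: 0.0339
finger_force: 0.0
```

Emit:
drive_tool:
  series:
    - [0, 0, 0, 0, 0, 0, 0.3]
    - [0, 0, 0, 0, 0, 0, 0.2]
    - [0, 0, 0, 0, 0, 0, 0.15]
    - [0, 0, 0, 0, 0, 0, 0.1]
    - [0, 0, 0, 0, 0, 0, 0]
    - [0, 0, 0, 0, 0, 0, 0]
    - [0, 0, 0, 0, 0, 0, 0]
    - [0, 0, 0, 0, 0, 0, 0]
  newtons: 60

```text
t: 19.15
position: [0.4928, 0.279, 0.0591]
tcp_rot: [0.001, 0.736, 0.677, 0.001]
wrist_force: [1.2, -0.2, 6.7]
opening: 0.0068
finger_force: 59.5
```

Emit:
drive_tool:
  series:
    - [0, 0, 0.005, 0, 0, 0, 0]
    - [0, 0, 0.015, 0, 0, 0, 0]
    - [0, 0, 0.035, 0, 0, 0, 0]
    - [0, 0, 0.065, 0, 0, 0, 0]
    - [0, 0, 0.1, 0, 0, 0, 0]
    - [0, 0, 0.14, 0, 0, 0, 0]
    - [0.01, -0.03, 0.17, 0, 0, 0, 0]
    - [0.02, -0.07, 0.185, 0, 0, 1, 0]

```text
t: 19.95
position: [0.5123, 0.2096, 0.2469]
tcp_rot: [0.001, 0.728, 0.685, 0.002]
wrist_force: [0.7, -0.6, -0.3]
opening: 0.007
finger_force: 59.0
```

Emit:
drive_tool:
  series:
    - [0.01, -0.04, 0, 0, 0, 1, 0]
    - [0.02, -0.08, 0, 0, 0, 2, 0]
    - [0.03, -0.12, 0, 0, 0, 3, 0]
    - [0.04, -0.16, 0, 0, 0, 4, 0]
    - [0.05, -0.2, 0, 0, 0, 5, 0]
    - [0.06, -0.24, 0, 0, 0, 5, 0]
    - [0.067, -0.28, 0, 0, 0, 5, 0]
    - [0.067, -0.31, 0, 0, 0, 5, 0]

```text
t: 20.75
position: [0.5788, -0.1035, 0.2433]
tcp_rot: [0.0, 0.699, 0.715, -0.0]
wrist_force: [-0.1, 0.4, -0.4]
opening: 0.0074
finger_force: 59.0
```

Emit:
drive_tool:
  series:
    - [0, -0.03, 0, 0, 0, 0, 0]
    - [0, -0.03, 0, 0, 0, 0, 0]
    - [0, -0.03, 0, 0, 0, 0, 0]
    - [0, -0.03, 0, 0, 0, 0, 0]

```text
t: 21.15
position: [0.5787, -0.1302, 0.2433]
tcp_rot: [-0.0, 0.699, 0.715, 0.0]
wrist_force: [0.7, -0.1, -0.1]
opening: 0.007
finger_force: 59.0
```

Run:
```python
from h import *
o=env.get_obs();print(o["t"],o["position"],o["tcp_rot"].round(4))
c=env.calibration("wrist");np.savez("w4.npz",**{k:np.array(v) for k,v in c.items()})
im=env.read_camera("wrist");cv2.imwrite("pics/w4.png",im)
```

```text
21.15 [ 0.57865022 -0.13021026  0.24328548] [-2.000e-04  6.988e-01  7.153e-01  1.000e-04]
```

View pics/w4.png

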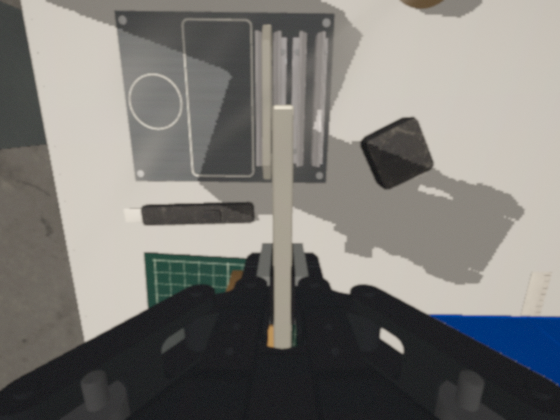

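The held ticket hangs vertically from (283,107). Plate corners are at (117,12), (335,14), (327,183), (134,182), with outlines and free rear slot (~310) visible.

Run:
```python
from fit import *
W="wrist"
g=lambda uv,l:(W,np.array(uv,float),l)
z=.003
o=[g((117,12),(-.121,.095,z)),g((335,14),(.121,.095,z)),g((327,183),(.121,-.095,z)),g((134,182),(-.121,-.095,z)),g((155,102),(-.092,0,z)),
g((183,19),(-.05,.0825,z)),g((253,19),(.018,.0825,z)),g((254,176),(.018,-.0825,z)),g((190,176),(-.05,-.0825,z))]
p,e=fit(o,[.51,-.045,0]);print(p,np.degrees(p[2]),e.round(1).tolist())
c,s=np.cos(p[2]),np.sin(p[2])
P=lambda x,y,z:[p[0]+c*x-s*y,p[1]+s*x+c*y,z]
im=cv2.imread("pics/w4.png");im=cv2.resize(im[0:200,230:350],None,fx=3,fy=3,interpolation=cv2.INTER_CUBIC)
for x,col in((.042,(0,0,255)),(.088,(0,255,0))):
  for yy in(.07,-.07):
    for zz in(.003,.032):
      u=proj(W,P(x,yy,zz));cv2.circle(im,(int((u[0]-230)*3),int(u[1]*3)),3,col,1)
cv2.imwrite("pics/w4c.png",im)
print("rear",P(.088,0,0),"front",P(.042,0,0))
a=ray(W,(283,107),.243-.049+.07);print("held top far end",a)
```

```text
[ 0.51494065 -0.04396349  0.01026337] 0.5880475002860729 [[-0.2, -1.5], [2.9, -0.0], [1.2, 1.0], [3.3, -0.7], [-2.6, 0.5], [-0.3, 5.4], [-8.8, 6.3], [-7.1, -2.9], [2.7, -3.7]]
rear [np.float64(0.6029360133108876), np.float64(-0.04306032595109079), 0] front [np.float64(0.5569384360328445), np.float64(-0.043532432454388335), 0]
held top far end [ 0.57673967 -0.05613329  0.264     ]
```

View pics/w4c.png

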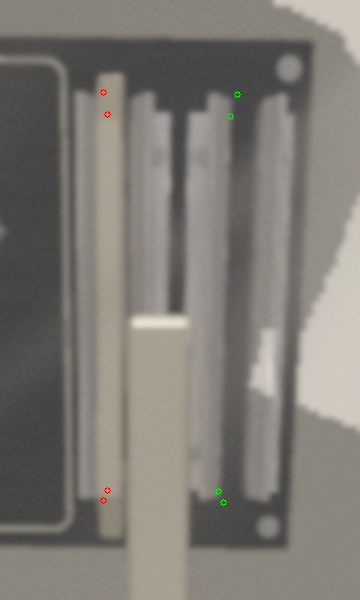

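Run:
```python
from fit import *
W="wrist"
g=lambda uv,l:(W,np.array(uv,float),l)
z=.003;m=.0045
o=[g((155,102),(-.092,0,z)),g((183,19),(-.05-m,.0825+m,z)),g((253,19),(.018+m,.0825+m,z)),g((254,176),(.018+m,-.0825-m,z)),g((190,176),(-.05-m,-.0825-m,z)),
g((267,24.7),(.042,.075,.073)),g((266.7,179.3),(.042,-.075,.073))]
p,e=fit(o,[.51,-.045,0]);print(p,np.degrees(p[2]),e.round(1).tolist())
c,s=np.cos(p[2]),np.sin(p[2])
P=lambda x,y,z:[p[0]+c*x-s*y,p[1]+s*x+c*y,z]
print("rear",P(.088,0,0),"front",P(.042,0,0))
for yy in(.07,-.07):
  for x,zz in((.0825,.02),(.078,.032),(.0935,.02),(.098,.032)):
    u=proj(W,P(x,yy,zz));print(yy,x,((u[0]-230)*3).round(0),(u[1]*3).round(0))
```

```text
[ 0.51903068 -0.04427901 -0.00146179] -0.08375414080807689 [[0.8, -0.1], [-0.1, 0.5], [-0.2, 2.5], [-1.1, 1.2], [1.8, -0.4], [0.4, -12.0], [-1.2, -0.6]]
rear [np.float64(0.6070305810443138), np.float64(-0.044407644077796654), 0] front [np.float64(0.5610306301910939), np.float64(-0.044340401967857136), 0]
0.07 0.0825 233.0 108.0
0.07 0.078 223.0 99.0
0.07 0.0935 264.0 109.0
0.07 0.098 281.0 100.0
-0.07 0.0825 216.0 501.0
-0.07 0.078 206.0 506.0
-0.07 0.0935 243.0 502.0
-0.07 0.098 258.0 507.0
```

Emit:
drive_tool:
  series:
    - [0.014, 0.04, 0, 0, 0, 0, 0]
    - [0.0283, 0.085, 0, 0, 0, 0, 0]
    - [0.0283, 0.0855, -0.03, 0, 0, 0, 0]
    - [0.0283, 0.0855, -0.08, 0, 0, 0, 0]
    - [0.0283, 0.0855, -0.12, 0, 0, 0, 0]
    - [0.0283, 0.0855, -0.145, 0, 0, 0, 0]
    - [0.0283, 0.0855, -0.152, 0, 0, 0, 0]
    - [0.0283, 0.0855, -0.152, 0, 0, 0, 0]

```text
t: 22.0
position: [0.6069, -0.0448, 0.0906]
tcp_rot: [-0.001, 0.699, 0.715, -0.0]
wrist_force: [0.1, -0.3, -0.5]
opening: 0.0069
finger_force: 59.0
```

Emit:
drive_tool:
  series:
    - [0, 0, -0.006, 0, 0, 0, 0]
    - [0, 0, -0.012, 0, 0, 0, 0]
    - [0, 0, -0.017, 0, 0, 0, 0]
    - [0, 0, -0.022, 0, 0, 0, 0]
    - [0, 0, -0.022, 0, 0, 0, 0]

```text
t: 22.5
position: [0.6067, -0.0457, 0.0684]
tcp_rot: [-0.0, 0.699, 0.715, -0.0]
wrist_force: [-0.9, 0.7, -1.6]
opening: 0.0073
finger_force: 59.0
```

Emit:
drive_tool:
  series:
    - [0, 0, -0.004, 0, 0, 0, 0]
    - [0, 0, -0.008, 0, 0, 0, 0]
    - [0, 0, -0.011, 0, 0, 0, 0]
    - [0, 0, -0.014, 0, 0, 0, 0]
    - [0, 0, -0.015, 0, 0, 0, 0]
    - [0, 0, -0.015, 0, 0, 0, 0]

```text
t: 23.1
position: [0.6071, -0.0457, 0.0538]
tcp_rot: [-0.0, 0.699, 0.715, -0.0]
wrist_force: [0.9, 0.2, -1.1]
opening: 0.0072
finger_force: 59.0
```

Run:
```python
from h import *
im=env.read_camera("side");cv2.imwrite("pics/d5.png",cv2.resize(im[160:260,220:340],None,fx=4,fy=4,interpolation=cv2.INTER_CUBIC))
```

```text
(no output)
```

View pics/d5.png

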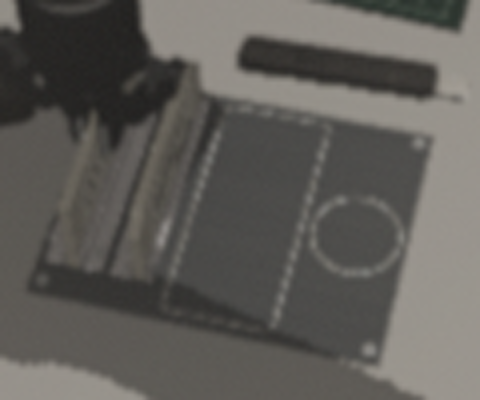

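Emit:
drive_tool:
  series:
    - [0, 0, -0.001, 0, 0, 0, 0]
    - [0, 0, -0.001, 0, 0, 0, 0.1]
    - [0, 0, -0.001, 0, 0, 0, 0.2]
    - [0, 0, -0.001, 0, 0, 0, 0.28]
    - [0, 0, -0.001, 0, 0, 0, 0.28]
    - [0, 0, 0.01, 0, 0, 0, 0.28]
    - [0, 0, 0.04, 0, 0, 0, 0.3]
    - [0, 0, 0.07, 0, 0, 0, 0.35]

```text
t: 23.95
position: [0.6068, -0.0456, 0.1251]
tcp_rot: [-0.0, 0.699, 0.715, -0.0]
wrist_force: [1.5, 0.1, 0.2]
opening: 0.0298
finger_force: 0.0
```

Emit:
drive_tool:
  series:
    - [0, -0.02, 0.04, 0, 0, 0, 0.35]
    - [0, -0.05, 0.08, 0, 0, 0, 0.35]
    - [-0.02, -0.075, 0.11, 0, 0, 0, 0.35]
    - [-0.046, -0.075, 0.12, 0, 0, 0, 0.35]
    - [-0.046, -0.075, 0.12, 0, 0, 0, 0.35]
    - [-0.046, -0.075, 0.12, 0, 0, 0, 0.35]
    - [-0.046, -0.075, 0.12, 0, 0, 0, 0.35]

```text
t: 24.65
position: [0.5615, -0.1202, 0.2436]
tcp_rot: [-0.0, 0.699, 0.715, 0.0]
wrist_force: [0.4, -0.3, -0.7]
opening: 0.0299
finger_force: 0.0
```

Run:
```python
from h import *
o=env.get_obs();print(o["t"],o["position"],o["tcp_rot"].round(4))
im=env.read_camera("wrist");cv2.imwrite("pics/w6.png",cv2.resize(im[0:300,100:400],None,fx=2,fy=2,interpolation=cv2.INTER_CUBIC))
```

```text
24.65 [ 0.56149379 -0.12024875  0.24360567] [-2.000e-04  6.989e-01  7.152e-01  0.000e+00]
```

View pics/w6.png

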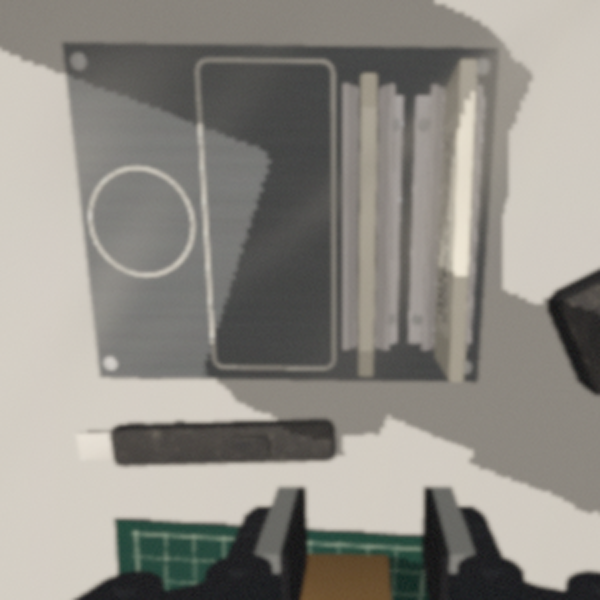

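The new ticket is at crop column ~368, rows 72–376; the old ticket stands in the rear slot, columns 435–475.

Run:
```python
from h import *
W="wrist";f=lambda u,v,z:ray(W,(100+u/2,v/2),z).round(4)
a,b=f(369,72,.055),f(366,376,.055);print("new ends",a,b,(a+b)/2)
print("new top mid",f(368,220,.073))
a,b=f(467,60,.073),f(456,381,.073);print("old ends",a,b,(a+b)/2)
print("circle",f(142,221,.003))
a,b=f(201,59,.003),f(210,368,.003);c,d=f(336,62,.003),f(334,368,.003);print("outline",a,b,c,d,(a+b+c+d)/4)
```

```text
new ends [0.5596 0.0266 0.055 ] [ 0.5618 -0.1229  0.055 ] [ 0.5607  -0.04815  0.055  ]
new top mid [ 0.5608 -0.0418  0.073 ]
old ends [0.6037 0.0282 0.073 ] [ 0.6085 -0.1204  0.073 ] [ 0.6061 -0.0461  0.073 ]
circle [ 0.4268 -0.0434  0.003 ]
outline [0.4662 0.0433 0.003 ] [ 0.4631 -0.1317  0.003 ] [0.5412 0.0436 0.003 ] [ 0.5418 -0.1298  0.003 ] [ 0.503075 -0.04365   0.003   ]
```

Emit:
drive_tool:
  series:
    - [0, 0.045, -0.02, 0, 0, -0.4, 0.33]
    - [-0.0005, 0.0725, -0.06, 0, 0, -0.4, 0.33]
    - [-0.0005, 0.0725, -0.1, 0, 0, -0.4, 0.33]
    - [-0.0005, 0.0725, -0.14, 0, 0, -0.4, 0.33]
    - [-0.0005, 0.0725, -0.17, 0, 0, -0.4, 0.33]
    - [-0.0005, 0.0725, -0.185, 0, 0, -0.4, 0.33]
    - [-0.0005, 0.0725, -0.191, 0, 0, -0.4, 0.33]
    - [-0.0005, 0.0725, -0.191, 0, 0, -0.4, 0.33]

```text
t: 25.5
position: [0.5604, -0.0477, 0.0518]
tcp_rot: [-0.001, 0.701, 0.713, -0.001]
wrist_force: [-0.5, -0.1, 0.2]
opening: 0.0282
finger_force: 0.0
```

Emit:
drive_tool:
  series:
    - [0, 0, 0, 0, 0, 0, 0.25]
    - [0, 0, 0, 0, 0, 0, 0.18]
    - [0, 0, 0, 0, 0, 0, 0.12]
    - [0, 0, 0, 0, 0, 0, 0.08]
    - [0, 0, 0, 0, 0, 0, 0]
    - [0, 0, 0, 0, 0, 0, 0]
    - [0, 0, 0, 0, 0, 0, 0]
    - [0, 0, 0, 0, 0, 0, 0]
  newtons: 70

```text
t: 26.3
position: [0.5613, -0.0483, 0.0541]
tcp_rot: [0.001, 0.702, 0.713, 0.001]
wrist_force: [-0.4, 0.2, 5.5]
opening: 0.0067
finger_force: 69.1
```

Emit:
drive_tool:
  series:
    - [0, 0, 0.006, 0, 0, 0, 0]
    - [0, 0, 0.02, 0, 0, 0, 0]
    - [0, 0, 0.045, 0, 0, 0, 0]
    - [0, 0, 0.075, 0, 0, 0, 0]
    - [0, 0, 0.11, 0, 0, 0, 0]
    - [0, 0.02, 0.135, 0, 0, 0, 0]
    - [-0.01, 0.05, 0.145, 0, 0, -1, 0]
    - [-0.02, 0.09, 0.145, 0, 0, -2, 0]

```text
t: 27.1
position: [0.5413, 0.0416, 0.2002]
tcp_rot: [0.002, 0.715, 0.699, 0.001]
wrist_force: [0.3, -0.2, 0.2]
opening: 0.0066
finger_force: 68.6
```

Emit:
drive_tool:
  series:
    - [-0.01, 0.04, 0, 0, 0, -1, 0]
    - [-0.02, 0.08, 0, 0, 0, -2, 0]
    - [-0.03, 0.12, 0, 0, 0, -3, 0]
    - [-0.04, 0.16, 0, 0, 0, -3.7, 0]
    - [-0.049, 0.19, 0, 0, 0, -3.7, 0]
    - [-0.049, 0.19, 0, 0, 0, -3.7, 0]
    - [-0.049, 0.19, 0, 0, 0, -3.7, 0]

```text
t: 27.8
position: [0.4913, 0.2322, 0.1981]
tcp_rot: [0.0, 0.736, 0.678, -0.0]
wrist_force: [0.1, -0.6, -0.2]
opening: 0.0067
finger_force: 68.5
```

Run:
```python
from h import *
o=env.get_obs();print(o["t"],o["position"],o["tcp_rot"].round(4))
im=env.read_camera("wrist");cv2.imwrite("pics/w7.png",cv2.resize(im[0:300,130:430],None,fx=2,fy=2,interpolation=cv2.INTER_CUBIC))
```

```text
27.8 [0.49125744 0.23215847 0.19805118] [ 1.000e-04  7.355e-01  6.775e-01 -2.000e-04]
```

View pics/w7.png

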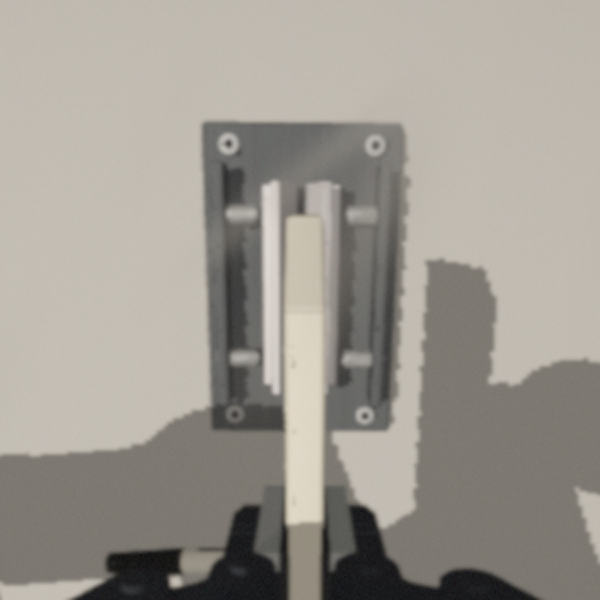

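The clip is empty; its base corners are (202,122), (403,124), (390,430), (214,430) and the jaws run rows 183–393. The new ticket is held straight at column ~304.

Run:
```python
from fit import *
W="wrist";uv=lambda u,v:np.array([130+u/2,v/2])
for z in (.006,.01):
    p,e=fit([(W,uv(202,122),(-.05,.08,z)),(W,uv(403,124),(.05,.08,z)),(W,uv(390,430),(.05,-.08,z)),(W,uv(214,430),(-.05,-.08,z))],[.49,.275,0]);print(p,np.degrees(p[2]),e.round(1).tolist())
z=.042
for u in(273,323):print([ray(W,uv(u,v),z).round(4).tolist() for v in(183,393)])
print("ticket far end",ray(W,uv(304,311),.198-.051+.07),ray(W,uv(304,216),.198-.051+.052))
```

```text
[ 0.49369943  0.2761183  -0.08654761] -4.958812738581633 [[-0.1, 0.3], [0.2, -0.3], [-0.2, 0.2], [0.0, -0.1]]
[ 0.49372678  0.27604627 -0.0867141 ] -4.968351924608979 [[-0.7, -0.4], [0.9, -1.0], [0.3, 1.3], [-0.5, 1.0]]
[[0.4847, 0.3261, 0.042], [0.4752, 0.2284, 0.042]]
[[0.5073, 0.3242, 0.042], [0.5, 0.2264, 0.042]]
ticket far end [0.4957258  0.28759962 0.217     ] [0.49719714 0.30537947 0.199     ]
```

Emit:
drive_tool:
  series:
    - [0.002, 0.0456, 0, 0, 0, 0, 0]
    - [0.002, 0.0456, -0.04, 0, 0, 0, 0]
    - [0.002, 0.0456, -0.08, 0, 0, 0, 0]
    - [0.002, 0.0456, -0.097, 0, 0, 0, 0]
    - [0.002, 0.0456, -0.103, 0, 0, 0, 0]
    - [0.002, 0.0456, -0.109, 0, 0, 0, 0]
    - [0.002, 0.0456, -0.115, 0, 0, 0, 0]
    - [0.002, 0.0456, -0.115, 0, 0, 0, 0]

```text
t: 28.65
position: [0.494, 0.2772, 0.0832]
tcp_rot: [0.0, 0.736, 0.677, 0.0]
wrist_force: [-0.2, 0.5, 0.1]
opening: 0.0065
finger_force: 68.6
```

Emit:
drive_tool:
  series:
    - [0, 0, -0.005, 0, 0, 0, 0]
    - [0, 0, -0.01, 0, 0, 0, 0]
    - [0, 0, -0.014, 0, 0, 0, 0]
    - [0, 0, -0.018, 0, 0, 0, 0]
    - [0, 0, -0.021, 0, 0, 0, 0]
    - [0, 0, -0.022, 0, 0, 0, 0]
    - [0, 0, -0.022, 0, 0, 0, 0]

```text
t: 29.35
position: [0.4937, 0.2775, 0.0611]
tcp_rot: [0.0, 0.736, 0.677, 0.0]
wrist_force: [-0.4, 0.1, 5.0]
opening: 0.0065
finger_force: 69.3
```

Emit:
drive_tool:
  series:
    - [0, 0, -0.001, 0, 0, 0, 0]
    - [0, 0, -0.002, 0, 0, 0, 0]
    - [0, 0, -0.003, 0, 0, 0, 0]
    - [0, 0, -0.003, 0, 0, 0, 0]

```text
t: 29.75
position: [0.4939, 0.2775, 0.061]
tcp_rot: [0.0, 0.736, 0.677, 0.001]
wrist_force: [-8.5, -3.5, 26.3]
opening: 0.0069
finger_force: 72.8
```

Emit:
drive_tool:
  series:
    - [0, 0, 0.002, 0, 0, 0, 0]
    - [0, 0, 0.002, 0, 0, 0, 0.1]
    - [0, 0, 0.002, 0, 0, 0, 0.2]
    - [0, 0, 0.002, 0, 0, 0, 0.35]
    - [0, 0, 0.002, 0, 0, 0, 0.35]
    - [0, 0, 0.03, 0, 0, 0, 0.35]
    - [0, 0, 0.08, 0, 0, 0, 0.5]
    - [0, -0.02, 0.12, 0, 0, 0, 0.7]

```text
t: 30.55
position: [0.4938, 0.2587, 0.1797]
tcp_rot: [-0.0, 0.735, 0.678, 0.001]
wrist_force: [1.8, -0.3, 1.1]
opening: 0.0559
finger_force: 0.0
```

Emit:
drive_tool:
  series:
    - [0, -0.03, 0.04, 0, 0, 0, 1]
    - [0, -0.05, 0.07, 0, 0, 0, 1]
    - [0, -0.05, 0.07, 0, 0, 0, 1]
    - [0, -0.05, 0.07, 0, 0, 0, 1]

```text
t: 30.95
position: [0.4938, 0.2072, 0.2482]
tcp_rot: [0.0, 0.736, 0.676, 0.001]
wrist_force: [-0.2, -0.1, -0.4]
opening: 0.0852
finger_force: 0.0
```

Run:
```python
from h import *
o=env.get_obs();print(o["t"],o["position"],o["tcp_rot"].round(4))
a=env.read_camera("wrist")[0:220,180:380]
s=env.silhouettes("wrist","new_ticket");print([(round(x["p"],2),x["bbox"]) for x in s])
b=env.read_camera("side")[270:370,200:300]
cv2.imwrite("pics/w8.png",np.hstack([cv2.resize(a,None,fx=2,fy=2),cv2.resize(b,(400,440),interpolation=cv2.INTER_CUBIC)]))
```

```text
30.95 [0.49380498 0.20721807 0.24821172] [2.000e-04 7.364e-01 6.765e-01 5.000e-04]
[(0.81, [269.8, 38.7, 279.3, 188.3])]
```

View pics/w8.png

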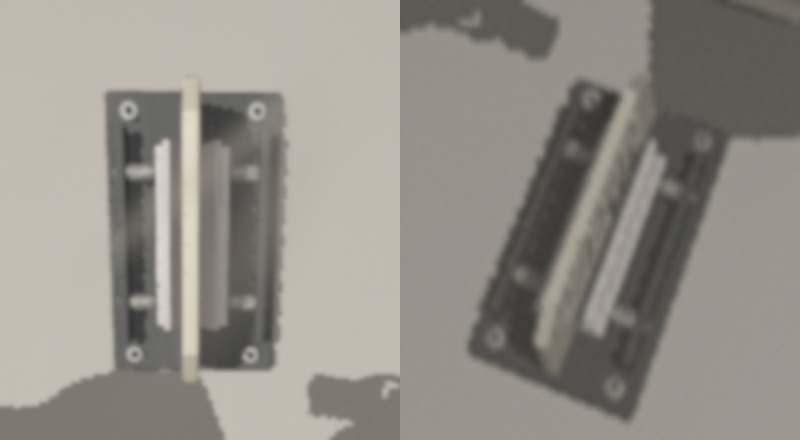

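The new ticket (cut corners) sits in the clip, upright, in line and centred within about 1 mm. Now I'll fetch the carton.

Emit:
drive_tool:
  series:
    - [0.005, -0.048, 0, 0, 0, 1, 1]
    - [0.01, -0.096, 0, 0, 0, 2, 1]
    - [0.015, -0.144, 0, 0, 0, 3, 1]
    - [0.02, -0.192, 0, 0, 0, 4, 1]
    - [0.025, -0.24, 0, 0, 0, 5, 1]
    - [0.03, -0.288, 0, 0, 0, 6, 1]
    - [0.035, -0.336, 0, 0, 0, 6.8, 1]
    - [0.04, -0.384, 0, 0, 0, 6.8, 1]

```text
t: 31.9
position: [0.5335, -0.1777, 0.2465]
tcp_rot: [-0.001, 0.694, 0.72, -0.0]
wrist_force: [2.4, -0.5, -0.0]
opening: 0.0854
finger_force: 0.0
```

Emit:
drive_tool:
  series:
    - [0.006, -0.048, 0, 0, 0, 0, 1]
    - [0.01, -0.096, 0, 0, 0, 0, 1]
    - [0.0112, -0.144, 0, 0, 0, 0, 1]
    - [0.0112, -0.166, 0, 0, 0, 0, 1]
    - [0.0112, -0.166, 0, 0, 0, 0, 1]
    - [0.0112, -0.166, -0.03, 0, 0, 0, 1]
    - [0.0112, -0.166, -0.07, 0, 0, 0, 1]

```text
t: 32.6
position: [0.546, -0.3419, 0.1781]
tcp_rot: [0.002, 0.694, 0.72, 0.0]
wrist_force: [0.3, -0.2, -1.3]
opening: 0.0855
finger_force: 0.0
```

Check that the carton lies centred between the fingers with a quick wrist measurement before descending.

Run:
```python
from h import *
for cam in("scene","side"):
    env.read_camera(cam)
    for q in("spray_can","carton"): print(q,cam,[(round(x["p"],2),ray(cam,x["point"],.003).round(3)) for x in env.place_of(cam,q)[:1]])
o=env.get_obs();print(o["position"])
im=env.read_camera("wrist");cv2.imwrite("pics/w9.png",im)
for s in env.silhouettes("wrist","carton")[:1]:
    q=np.argwhere(s["mask"])
    for r in(120,160,200,240):
        c=q[q[:,0]==r][:,1]
        if len(c):print(r,c.min(),c.max(),ray("wrist",(c.min(),r),.121).round(4),ray("wrist",(c.max(),r),.121).round(4))
```

```text
spray_can scene [(0.85, array([ 0.431, -0.344,  0.003]))]
carton scene [(0.88, array([ 0.547, -0.347,  0.003]))]
spray_can side [(0.91, array([ 0.423, -0.336,  0.003]))]
carton side [(0.9, array([ 0.559, -0.363,  0.003]))]
[ 0.54598548 -0.34249638  0.18006615]
120 232 341 [ 0.512  -0.2748  0.121 ] [ 0.5794 -0.2724  0.121 ]
160 233 338 [ 0.5124 -0.2995  0.121 ] [ 0.5797 -0.2971  0.121 ]
200 234 334 [ 0.5128 -0.3261  0.121 ] [ 0.5794 -0.3238  0.121 ]
240 235 331 [ 0.5133 -0.3548  0.121 ] [ 0.5797 -0.3525  0.121 ]
```

Emit:
drive_tool:
  series:
    - [0, 0, -0.03, 0, 0, 0, 1]
    - [0, 0, -0.06, 0, 0, 0, 1]
    - [0, 0, -0.078, 0, 0, 0, 1]
    - [0, 0, -0.083, 0, 0, 0, 1]
    - [0, 0, -0.083, 0, 0, 0, 0.9]
    - [0, 0, -0.083, 0, 0, 0, 0.8]
    - [0, 0, -0.083, 0, 0, 0, 0.7]
    - [0, 0, -0.083, 0, 0, 0, 0.6]
  newtons: 20

```text
t: 33.8
position: [0.5458, -0.3433, 0.097]
tcp_rot: [0.002, 0.695, 0.719, 0.0]
wrist_force: [1.8, 0.2, 6.0]
opening: 0.0678
finger_force: 23.2
```

Emit:
drive_tool:
  series:
    - [0, 0, 0, 0, 0, 0, 0.6]
    - [0, 0, 0, 0, 0, 0, 0.6]
    - [0, 0, 0, 0, 0, 0, 0.6]
    - [0, 0, 0, 0, 0, 0, 0.6]

```text
t: 34.2
position: [0.5458, -0.3433, 0.097]
tcp_rot: [0.002, 0.695, 0.719, 0.0]
wrist_force: [1.7, 0.8, 6.8]
opening: 0.068
finger_force: 23.2
```

Emit:
drive_tool:
  series:
    - [0, 0, 0.01, 0, 0, 0, 0.6]
    - [0, 0, 0.03, 0, 0, 0, 0.6]
    - [0, 0, 0.055, 0, 0, 0, 0.6]
    - [0, 0, 0.075, 0, 0, 0, 0.6]
    - [-0.003, 0.015, 0.085, 0, 0, 0, 0.6]
    - [-0.008, 0.04, 0.085, 0, 0, 0, 0.6]
    - [-0.012, 0.07, 0.085, 0, 0, 0, 0.6]
    - [-0.017, 0.1, 0.085, 0, 0, 0, 0.6]

```text
t: 35.0
position: [0.5267, -0.2404, 0.1796]
tcp_rot: [-0.001, 0.695, 0.719, -0.0]
wrist_force: [0.0, 0.5, -0.9]
opening: 0.068
finger_force: 23.1
```

Emit:
drive_tool:
  series:
    - [-0.005, 0.03, 0, 0, 0, 0, 0.6]
    - [-0.01, 0.06, 0, 0, 0, 0, 0.6]
    - [-0.015, 0.09, 0, 0, 0, -1, 0.6]
    - [-0.02, 0.12, 0, 0, 0, -1, 0.6]
    - [-0.0258, 0.15, 0, 0, 0, -1, 0.6]
    - [-0.0258, 0.175, 0, 0, 0, -1, 0.6]
    - [-0.0258, 0.19, 0, 0, 0, -1, 0.6]
    - [-0.0258, 0.1968, 0, 0, 0, -1, 0.6]

```text
t: 35.8
position: [0.5014, -0.0441, 0.18]
tcp_rot: [-0.0, 0.7, 0.714, -0.0]
wrist_force: [-0.1, -0.1, -1.4]
opening: 0.0681
finger_force: 23.1
```

Emit:
drive_tool:
  series:
    - [0, 0, 0, 0, 0, 0, 0.6]
    - [0, 0, -0.02, 0, 0, 0, 0.6]
    - [0, 0, -0.045, 0, 0, 0, 0.6]
    - [0, 0, -0.06, 0, 0, 0, 0.6]
    - [0, 0, -0.067, 0, 0, 0, 0.6]
    - [0, 0, -0.07, 0, 0, 0, 0.6]
    - [0, 0, -0.07, 0, 0, 0, 0.6]

```text
t: 36.5
position: [0.5023, -0.0463, 0.1101]
tcp_rot: [0.0, 0.701, 0.713, 0.0]
wrist_force: [-0.7, -0.9, -1.1]
opening: 0.068
finger_force: 23.1
```

Run:
```python
from h import *
o=env.get_obs();print(o["t"],o["position"])
for cam in("scene","side"):
    im=env.read_camera(cam)
    cv2.imwrite(f"pics/{cam}10.png",im)
    print([(round(x["p"],2),x["bbox"]) for x in env.silhouettes(cam,"carton")[:1]],[(round(x["p"],2),ray(cam,x["point"],.018).round(3)) for x in env.place_of(cam,"carton")[:1]])
a=cv2.imread("pics/scene10.png")[150:270,230:360];b=cv2.imread("pics/side10.png")[150:270,220:350]
cv2.imwrite("pics/c10.png",cv2.resize(np.hstack([a,b]),None,fx=3,fy=3,interpolation=cv2.INTER_CUBIC))
```

```text
36.5 [ 0.50228618 -0.04631015  0.11011882]
[(0.81, [259.4, 163.6, 328.1, 232.9])] [(0.97, array([ 0.498, -0.045,  0.018]))]
[(0.83, [258.5, 160.5, 301.8, 237.5])] [(0.8, array([ 0.504, -0.047,  0.018]))]
```

View pics/c10.png

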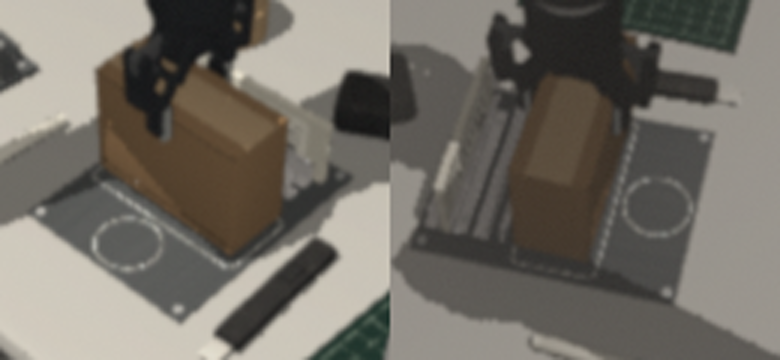

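The carton hovers over its outline, with an even margin on the visible sides (scene and side views). I'll lower it, release, and look.

Emit:
drive_tool:
  series:
    - [0, 0, -0.006, 0, 0, 0, 0.6]
    - [0, 0, -0.011, 0, 0, 0, 0.6]
    - [0, 0, -0.013, 0, 0, 0, 0.6]
    - [0, 0, -0.0145, 0, 0, 0, 0.6]
    - [0, 0, -0.015, 0, 0, 0, 0.7]
    - [0, 0, -0.015, 0, 0, 0, 0.85]
    - [0, 0, -0.015, 0, 0, 0, 1]
    - [0, 0, -0.015, 0, 0, 0, 1]

```text
t: 37.6
position: [0.5019, -0.0458, 0.0948]
tcp_rot: [-0.0, 0.701, 0.713, -0.0]
wrist_force: [-0.7, 0.1, 0.4]
opening: 0.0854
finger_force: 0.0
```

Emit:
drive_tool:
  series:
    - [0, 0, 0, 0, 0, 0, 1]
    - [0, 0, 0.02, 0, 0, 0, 1]
    - [0, 0, 0.06, 0, 0, 0, 1]
    - [0, 0, 0.1, 0, 0, 0, 1]
    - [-0.005, 0, 0.135, 0, 0, 0, 1]
    - [-0.01, -0.02, 0.135, 0, 0, 0, 1]
    - [-0.01, -0.02, 0.135, 0, 0, 0, 1]
    - [-0.01, -0.02, 0.135, 0, 0, 0, 1]

```text
t: 38.4
position: [0.4917, -0.0657, 0.2295]
tcp_rot: [-0.001, 0.701, 0.713, -0.0]
wrist_force: [-0.1, -0.2, -0.7]
opening: 0.0855
finger_force: 0.0
```

Run:
```python
from fit import *
o=env.get_obs();print(o["t"],o["position"])
im=env.read_camera("wrist");cv2.imwrite("pics/w11.png",im)
c=env.silhouettes("wrist","carton")[:1]
for s in c:
    q=np.argwhere(s["mask"]);print(s["p"],s["bbox"])
    for r in(110,150,190,230,260):
        c=q[q[:,0]==r][:,1]
        if len(c):print(r,c.min(),c.max(),ray("wrist",(c.min(),r),.121).round(4),ray("wrist",(c.max(),r),.121).round(4))
    print(ray("wrist",(300,s["bbox"][1]),.121),ray("wrist",(300,s["bbox"][3]),.121))
for cam in("scene","side"):
    env.read_camera(cam);print([(round(x["p"],2),ray(cam,x["point"],.003).round(3)) for q in("carton","spray_can") for x in env.place_of(cam,q)[:1]])
```

```text
38.4 [ 0.49170207 -0.06569457  0.22952702]
0.8 [251.4, 74.1, 344.5, 272.7]
110 256 341 [0.4696 0.011  0.121 ] [0.535  0.0121 0.121 ]
150 256 338 [ 0.4694 -0.0194  0.121 ] [ 0.5347 -0.0183  0.121 ]
190 256 336 [ 0.4692 -0.0521  0.121 ] [ 0.5353 -0.0509  0.121 ]
230 256 332 [ 0.469  -0.0873  0.121 ] [ 0.5342 -0.0861  0.121 ]
260 254 330 [ 0.4671 -0.1156  0.121 ] [ 0.5343 -0.1144  0.121 ]
[0.50257523 0.03710517 0.121     ] [ 0.50816741 -0.12731895  0.121     ]
[(0.93, array([ 0.494, -0.042,  0.003])), (0.82, array([ 0.436, -0.343,  0.003]))]
[(0.97, array([ 0.501, -0.06 ,  0.003])), (0.78, array([ 0.426, -0.345,  0.003]))]
```

View pics/w11.png

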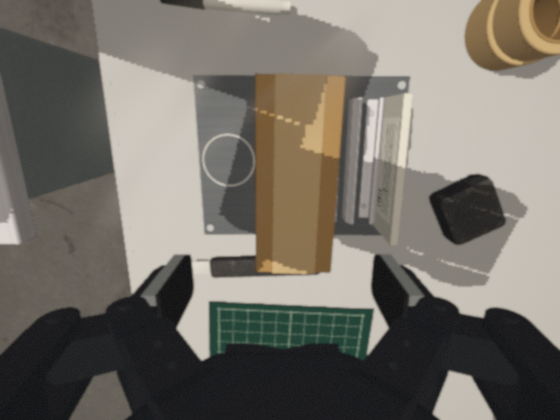

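The carton stands on its outline (centre ≈ (0.502, -0.045) against a target of (0.503, -0.044)). Now the can.

Emit:
drive_tool:
  series:
    - [-0.006, -0.025, 0, 0, 0, 8, 1]
    - [-0.012, -0.05, 0, 0, 0, 16, 1]
    - [-0.018, -0.075, 0, 0, 0, 24, 1]
    - [-0.024, -0.1, 0, 0, 0, 32, 1]
    - [-0.03, -0.125, 0, 0, 0, 40, 1]
    - [-0.036, -0.15, 0, 0, 0, 48, 1]
    - [-0.042, -0.175, 0, 0, 0, 56, 1]
    - [-0.048, -0.2, 0, 0, 0, 64, 1]

```text
t: 39.6
position: [0.4438, -0.2667, 0.2299]
tcp_rot: [-0.0, 0.214, 0.977, 0.0]
wrist_force: [0.3, 0.4, 0.6]
opening: 0.0852
finger_force: 0.0
```

Emit:
drive_tool:
  series:
    - [-0.006, -0.025, 0, 0, 0, 8, 1]
    - [-0.012, -0.05, 0, 0, 0, 16, 1]
    - [-0.0184, -0.075, 0, 0, 0, 24, 1]
    - [-0.0184, -0.075, 0, 0, 0, 26, 1]
    - [-0.0184, -0.075, 0, 0, 0, 26, 1]
    - [-0.0184, -0.075, 0, 0, 0, 26, 1]

```text
t: 40.2
position: [0.4257, -0.3404, 0.2298]
tcp_rot: [-0.0, -0.008, 1.0, 0.0]
wrist_force: [-0.1, -0.0, 0.0]
opening: 0.0857
finger_force: 0.0
```

Run:
```python
from h import *
o=env.get_obs();print(o["t"],o["position"],o["tcp_rot"].round(4))
im=env.read_camera("wrist");cv2.imwrite("pics/w12.png",im)
for s in env.silhouettes("wrist","spray_can")[:1]:
    print(s["p"],s["bbox"])
    q=s["mask"].astype(np.uint8);bot=np.argwhere(q);
    # cap is the part farthest from nadir (larger rows)
    r=int(s["bbox"][3]);print([(k,bot[bot[:,0]==k][:,1].min(),bot[bot[:,0]==k][:,1].max()) for k in range(int(s["bbox"][1])+2,r,8)])
o=env.place_of("wrist","spray_can");print([(x["p"],x["point"],ray("wrist",x["point"],.003)) for x in o])
```

```text
40.2 [ 0.42568573 -0.34044796  0.22983331] [-1.0e-04 -8.1e-03  1.0e+00  3.0e-04]
0.9 [249.2, 159.8, 305.7, 248.9]Traceback (most recent call last):
  File "<stdin>", line 8, in <module>
    return umr_minimum(a, axis, None, out, keepdims, initial, where)
ValueError: zero-size array to reduction operation minimum which has no identity
```

Run:
```python
from h import *
m=env.silhouettes("wrist","spray_can")[0]["mask"].astype(np.uint8)
n=max(cv2.findContours(m,cv2.RETR_EXTERNAL,cv2.CHAIN_APPROX_NONE)[0],key=len)[:,0]
for r in range(n[:,1].min()+4,n[:,1].max(),10):
    c=np.where(m[r])[0]; print(r,c.min(),c.max())
b=n[:,1].max();c=np.where(m[b-28])[0]
print("far edge",ray("wrist",((c.min()+c.max())/2,b),.153), "sides",ray("wrist",(c.min(),b-28),.153),ray("wrist",(c.max(),b-28),.153))
```

```text
166 266 291
176 258 299
186 255 303
196 251 305
206 249 307
216 250 306
226 249 307
236 253 302
246 264 287
far edge [ 0.44980126 -0.34293641  0.153     ] sides [ 0.42767151 -0.36475592  0.153     ] [ 0.42691718 -0.32175301  0.153     ]
```

Emit:
drive_tool:
  series:
    - [0.002, -0.002, -0.03, 0, 0, 0, 1]
    - [0.002, -0.002, -0.065, 0, 0, 0, 1]
    - [0.002, -0.002, -0.09, 0, 0, 0, 1]
    - [0.002, -0.002, -0.105, 0, 0, 0, 1]
    - [0.002, -0.002, -0.109, 0, 0, 0, 1]
    - [0.002, -0.002, -0.109, 0, 0, 0, 0.8]
    - [0.002, -0.002, -0.109, 0, 0, 0, 0.65]
    - [0.002, -0.002, -0.109, 0, 0, 0, 0.55]
  newtons: 20

```text
t: 41.15
position: [0.4282, -0.3433, 0.1223]
tcp_rot: [0.001, -0.009, 1.0, -0.001]
wrist_force: [-1.3, -0.2, 4.1]
opening: 0.0474
finger_force: 10.1
```

Emit:
drive_tool:
  series:
    - [0, 0, 0, 0, 0, 0, 0.45]
    - [0, 0, 0, 0, 0, 0, 0.4]
    - [0, 0, 0, 0, 0, 0, 0.3]
    - [0, 0, 0, 0, 0, 0, 0.3]
    - [0, 0, 0, 0, 0, 0, 0.3]
    - [0, 0, 0, 0, 0, 0, 0.3]

```text
t: 41.75
position: [0.4282, -0.3434, 0.1224]
tcp_rot: [0.001, -0.009, 1.0, -0.001]
wrist_force: [-0.4, 0.2, 7.0]
opening: 0.0466
finger_force: 20.0
```

Emit:
drive_tool:
  series:
    - [0, 0, 0.01, 0, 0, 0, 0.3]
    - [0, 0, 0.025, 0, 0, 0, 0.3]
    - [0, 0, 0.045, 0, 0, 0, 0.3]
    - [0, 0, 0.06, 0, 0, 0, 0.3]
    - [0, 0.015, 0.065, 0, 0, 0, 0.3]
    - [0, 0.04, 0.065, 0, 0, 0, 0.3]
    - [0, 0.07, 0.065, 0, 0, 0, 0.3]
    - [0, 0.1, 0.065, 0, 0, 0, 0.3]

```text
t: 42.55
position: [0.4268, -0.2406, 0.1856]
tcp_rot: [-0.001, -0.008, 1.0, 0.001]
wrist_force: [0.1, 0.0, -1.6]
opening: 0.0461
finger_force: 19.4
```

Emit:
drive_tool:
  series:
    - [0, 0.03, 0, 0, 0, 0, 0.3]
    - [0, 0.06, 0, 0, 0, 0, 0.3]
    - [0, 0.09, 0, 0, 0, 0, 0.3]
    - [0, 0.12, 0, 0, 0, 0, 0.3]
    - [-0.001, 0.15, 0, 0, 0, 0, 0.3]
    - [-0.001, 0.175, 0, 0, 0, 0, 0.3]
    - [-0.001, 0.192, 0, 0, 0, 0, 0.3]
    - [-0.001, 0.199, 0, 0, 0, 0, 0.3]

```text
t: 43.35
position: [0.4255, -0.0416, 0.1858]
tcp_rot: [-0.001, -0.01, 1.0, 0.0]
wrist_force: [-0.2, -0.1, -2.2]
opening: 0.0462
finger_force: 19.4
```

Emit:
drive_tool:
  series:
    - [0, 0, 0, 0, 0, 0, 0.3]
    - [0, 0, -0.015, 0, 0, 0, 0.3]
    - [0, 0, -0.035, 0, 0, 0, 0.3]
    - [0, 0, -0.05, 0, 0, 0, 0.3]
    - [0, 0, -0.058, 0, 0, 0, 0.3]
    - [0, 0, -0.062, 0, 0, 0, 0.3]
    - [0, 0, -0.062, 0, 0, 0, 0.3]

```text
t: 44.05
position: [0.4266, -0.0441, 0.1239]
tcp_rot: [-0.0, -0.008, 1.0, 0.0]
wrist_force: [-0.4, 0.2, -1.7]
opening: 0.0462
finger_force: 19.6
```

Run:
```python
from h import *
for cam in("scene","side"):
    env.read_camera(cam)
    print(cam,[(round(x["p"],2),ray(cam,x["point"],.006).round(3)) for q in("carton","spray_can") for x in env.place_of(cam,q)[:1]],[x["bbox"] for x in env.silhouettes(cam,"spray_can")[:1]])
print(env.get_obs()["position"])
```

```text
scene [(0.73, array([ 0.495, -0.041,  0.006])), (0.57, array([ 0.431, -0.041,  0.006]))] [[260.5, 184.1, 282.9, 234.1]]
side [(0.63, array([ 0.508, -0.051,  0.006])), (0.79, array([ 0.429, -0.042,  0.006]))] [[299.8, 185.4, 320.0, 225.2]]
[ 0.42682287 -0.0437921   0.12431504]
```

Position agrees (initial can silhouettes were [261,185,284,237] in scene and [300,179,319,227] in side). Lower and release.

Emit:
drive_tool:
  series:
    - [0, 0, -0.0015, 0, 0, 0, 0.3]
    - [0, 0, -0.003, 0, 0, 0, 0.3]
    - [0, 0, -0.0035, 0, 0, 0, 0.3]
    - [0, 0, -0.0035, 0, 0, 0, 0.45]
    - [0, 0, -0.0035, 0, 0, 0, 0.7]
    - [0, 0, -0.0035, 0, 0, 0, 1]
    - [0, 0, -0.0035, 0, 0, 0, 1]
    - [0, 0, -0.0035, 0, 0, 0, 1]

```text
t: 45.25
position: [0.4265, -0.0438, 0.1203]
tcp_rot: [-0.0, -0.009, 1.0, 0.0]
wrist_force: [-1.0, -0.2, -0.0]
opening: 0.0853
finger_force: 0.0
```

Emit:
drive_tool:
  series:
    - [0, 0, 0.02, 0, 0, 0, 1]
    - [0, 0, 0.06, 0, 0, 0, 1]
    - [0, 0, 0.1, 0, 0, 0, 1]
    - [0, 0, 0.15, 0, 0, 0, 1]
    - [-0.01, 0.02, 0.19, 0, 0, 0, 1]
    - [-0.02, 0.05, 0.2, 0, 0, 0, 1]
    - [-0.02, 0.05, 0.2, 0, 0, 0, 1]
    - [-0.02, 0.05, 0.2, 0, 0, 0, 1]

```text
t: 46.05
position: [0.4065, 0.0064, 0.3203]
tcp_rot: [0.0, -0.009, 1.0, -0.0]
wrist_force: [0.5, -0.1, 0.5]
opening: 0.0857
finger_force: 0.0
```

Run:
```python
from h import *
T={"spray_can":.003,"carton":.003,"old_ticket":.003,"new_ticket":.01}
for cam in("scene","side","wrist"):
    env.read_camera(cam)
    for q,z in T.items(): print(cam,q,[(round(x["p"],2),ray(cam,x["point"],z).round(3)) for x in env.place_of(cam,q)[:2]],[np.round(x["bbox"]) for x in env.silhouettes(cam,q)[:1]])
o=env.get_obs();print(o["t"],o["position"])
```

```text
scene spray_can [(0.64, array([0.502, 0.267, 0.003])), (0.59, array([ 0.432, -0.042,  0.003]))] [array([263., 184., 286., 236.])]
scene carton [(0.69, array([ 0.494, -0.042,  0.003]))] [array([261., 166., 330., 236.])]
scene old_ticket [(0.78, array([ 0.602, -0.048,  0.003]))] [array([298., 170., 340., 207.])]
scene new_ticket [(0.73, array([0.484, 0.272, 0.01 ]))] [array([198., 142., 228., 178.])]
side spray_can [] [array([300., 182., 320., 226.])]
side carton [(0.8, array([ 0.508, -0.049,  0.003]))] [array([258., 159., 302., 242.])]
side old_ticket [(0.77, array([ 0.605, -0.047,  0.003]))] [array([236., 170., 254., 226.])]
side new_ticket [(0.8, array([0.489, 0.282, 0.01 ]))] [array([232., 290., 265., 356.])]
wrist spray_can [(0.61, array([ 0.426, -0.044,  0.003]))] [array([214., 164., 264., 230.])]
wrist carton [(0.75, array([ 0.505, -0.047,  0.003]))] [array([168., 204., 307., 286.])]
wrist old_ticket [(0.66, array([ 0.61 , -0.043,  0.003]))] [array([196., 286., 295., 314.])]
wrist new_ticket [(0.74, array([0.492, 0.28 , 0.01 ]))] [array([408., 219., 526., 251.])]
47.4 [0.40662638 0.00623086 0.3204995 ]
```

```bash
python3 -c "
from bench import env
print(env.finish_job())"
```

```text
the job is handed in; nothing more can be done
None
```

The job is handed in, with no verdict returned. By my last measurements the new ticket is home in the clip, the old one stands in the rear slot, and the carton and can are back upright on their outlines. I viewed 15 pictures, one over the limit of 14.

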